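Clear the door leaf and offer up the pull handle

ROBOT

A 6-joint arm with a two-finger parallel gripper is mounted at the origin on the work surface. World frame = base frame: x ahead of the robot, y to its left, z up, the work surface at z = 0. Lengths are in m, angles in rad, forces in N, time in s.
With the tool pointing down it reaches from about 0.375 to 0.825 m from the base axis. Payload 5.5 kg.
Tool frame: the origin (TCP) lies midway between the tips of the shut fingers; the grasp point (between the pads) lies 19 mm behind it; z points along the fingers, y is the direction in which the jaws open and shut (so a half turn about z gives the same grasp; the last joint's range is limited). The gripper opens to 85 mm and grips with 20 to 120 N. Pads are 22 mm wide; open, the fingers measure 114 mm over their backs; the gripper's body (76 mm by 85 mm) begins 54 mm behind the grasp point. The pads swing forward as they close: fully open they stand 13 mm farther back than shut.
Start: joints at [-1.282, 0.314, -0.047, 1.21, 0, 1.571], TCP at [0.171, -0.575, 0.231] pointing down, gripper open.
Joint ranges: [-2.67, 2.67], [-0.69, 1.73], [-1.03, 1.25], [-2.08, 2.16], [-1.42, 1.45], [-3.14, 3.14]. Speed limits (rad/s): [2.39, 2.39, 3.01, 3.14, 3.14, 3.14].

INTERFACE

Orientations are given as a unit quaternion [x, y, z, w].
In Python, from bench import r, cams gives the robot as it stands.
- The arm moves only by the shell command python3 -m pendant 'ROWS' [OPENING] [FORCE]. ROWS is a JSON object of lists of equal length, an entry for each row: "xyz": the shift along the tool's x, y, z in cm, a list of three; "spin": the turn about the tool's z in rad. A call has 1 to 8 rows; each row shifts and turns the pose as measured when the row begins, along the tool's axes as they then stand; what a row does not reach is not made up. A row lasts 1/10 s, in which the tool goes at most 50 mm and 8.59 degrees, less where a joint would pass 70% of its speed; a pose out of reach is approached as far as the arm can. A call is refused whole if a number of a shift passes 5 or a number of a turn 0.15, either way. A call with a gripper value outside its range is refused whole. OPENING is the closure, from 0 (fully open) to 1 (shut), set as the call begins (- or left out, the last holds). The fingers move at their own pace and stop on an object; FORCE is the grip in N (left out, the last holds). Time passes only in rows, so rows that do not move let the fingers close. It gives the time, the measured TCP pose, the force and the opening at its end, in the units of the state.
- r.get_state(): the state, without advancing time (a new reading comes with each control period).
- cams.capture(name): name is "scene" or "side" or "wrist"; returns the picture (400x640x3 uint8, red, green, blue); there is no depth.
- cams.camera_model(name): a dict with "fovy" (degrees; the focal length in pixels is half the picture's height over the tangent of half this angle, whatever the lens; pixels are square), "cx", "cy" (the principal point, pixels), "rvec" (rotation vector, rad) and "tvec" (3), from world to camera coordinates, as OpenCV has them; the wrist camera has in their place "mount" (4x4, takes a point from camera to tool coordinates, whose origin is the TCP and whose axes are the flange's). Camera axes: x right, y down, z forward; pixel columns grow to the right and rows downward; lengths in m; the calibration is good to about 2 mm. A picture is of the moment at which its call begins: read the wrist's pose just before it. camera_model takes no time and is no camera call.
- r.close_job(): hands the job in, once; it reports no verdict.
The state is a dict: "clock": time; "joints": joint angles; "dq": joint speeds; "tau": joint torques, N m; "ee_pos": TCP position; "tcp_rot": TCP orientation; "contact_force": force on the tool from outside, world axes, zero at the start; "torque": the same for the moment, N m; "opening": finger opening in m.
Only numpy, scipy, OpenCV 4.12 (cv2) and the standard library are available. Lean on these libraries where they do the work, as an engineer would, in place of code of your own. Each camera call takes 0.05 s, during which the arm holds its last target.

TASK

Stray hex nuts are lying on the cupboard's sliding door leaf where its new pull handle goes: sweep all four with the hand sweeper, not with the fingers, off the leaf into the yellow bin tucked under its edge, and stand the sweeper back on the bench clear of the bin. Then fetch the stainless bar handle over the top of the stacked yellow bins and finish while still holding it still and level, feet down, about a centimetre above the leaf without touching it, with its two feet lined up over the two drilled holes so I can check the fit. Do not shift the stacked bins or disturb the ratchet, cup and carabiner.

Things in the scene. Friction and masses are not known exactly. Their poses are not given: they have to be found in the camera images.
- door: pale wooden sliding door leaf lying flat and immovable on two dark bearers: 220 x 220 mm board, 18 mm thick, its top face 75 mm above the bench. Origin: on the bench below the middle of the leaf; its +y edge (110 mm from the middle) overhangs the yellow catch bin; own x and y run along the edges, its yaw varies by about 0.2 rad.
- holes_mid (a point): point on the top face of the leaf midway between the two dark drilled holes (12 mm wide, 96 mm apart, lying 48 mm either way along the door's own x); this is the middle of the leaf's top face. Axes as the door.
- catch_bin: low open yellow bin, fixed, 200 (x) x 130 (y) x 53 mm high, walls 4 mm, origin at the centre of its underside on the bench, turned as the door, 145 mm from the door's middle along door +y, so that its near 30 mm lies under the leaf's +y edge and its mouth, 22 mm below the leaf's top face, is open for the 100 mm beyond that edge.
- nut1: loose steel hex nut, 24 mm across the flats (28 mm over the corners), 13 mm high, 33 g, lying flat on the door leaf at the start, within 60 mm of its centre line (door x) and from 20 mm on the -y side to 80 mm on the +y side of its middle. Origin: centre of its underside.
- nut2: loose steel hex nut, 24 mm across the flats (28 mm over the corners), 13 mm high, 33 g, lying flat on the door leaf at the start, within 60 mm of its centre line (door x) and from 20 mm on the -y side to 80 mm on the +y side of its middle. Origin: centre of its underside.
- nut3: loose steel hex nut, 24 mm across the flats (28 mm over the corners), 13 mm high, 33 g, lying flat on the door leaf at the start, within 60 mm of its centre line (door x) and from 20 mm on the -y side to 80 mm on the +y side of its middle. Origin: centre of its underside.
- nut4: loose steel hex nut, 24 mm across the flats (28 mm over the corners), 13 mm high, 33 g, lying flat on the door leaf at the start, within 60 mm of its centre line (door x) and from 20 mm on the -y side to 80 mm on the +y side of its middle. Origin: centre of its underside.
- sweeper: hand sweeper standing upright on the bench: black rubber head 150 mm (own x) x 28 mm (own y) x 32 mm high, on it a wooden grip 80 mm (x) x 24 mm (y) reaching from 32 to 87 mm above its underside; 0.25 kg, loose. Symmetrical; pinch the grip across y from above, sweep along y. Origin: centre of its underside.
- handle: stainless bar pull handle, loose, about 0.14 kg, standing on its two feet on the bench beyond the row of stacked bins: round bar 12 mm thick and 140 mm long along own x, its axis 38 mm (top 44 mm) above the foot undersides; two posts 10 mm thick with round feet 24 mm wide and 5 mm thick, 48 mm either way of the middle. Symmetrical, may be turned half round. Origin: midway between the feet at their undersides, own z up to the bar.
- stack_a: two stacked yellow parts bins full of hardware, one loose object 150 mm long (own x), 90 mm wide (own y), 140 mm high, 0.9 kg, standing upright on the bench; part of the row between the handle and the door leaf. Origin: centre of its underside.
- stack_b: two stacked yellow parts bins full of hardware, one loose object 150 mm long (own x), 90 mm wide (own y), 140 mm high, 0.9 kg, standing upright on the bench; part of the row between the handle and the door leaf. Origin: centre of its underside.
- ratchet: black ratchet about 170 mm long lying on the bench beyond the sweeper, bystander. Origin: near the middle of its underside.
- cup: white ceramic tile spacer cup, 76 mm wide and 85 mm high, standing beyond the handle, bystander. Origin: centre of its underside.
- carabiner: aluminium carabiner, about 90 x 50 x 10 mm, lying at the far side, bystander. Origin: centre of its underside.
There are look-alikes about, which are no part of the job. What is shaped like the sweeper but green is not meant.

How it is judged:
By the outcome, as a careful person would: the job done as asked, in the order asked, and still so for the second after the job is handed in, while the arm keeps its last pose, push and grip.
It also fails if it takes over 72 s, if anything falls off the work surface, if the arm or the gripper's body presses on something with over 40 N, if the wrist force passes 120 N, or if a joint passes its speed limit or range.

## Working session

There is one attempt and no reset: what is moved stays moved. The work goes in short steps, Python scripts to look and compute and a shell command to move; the robot and the scene stay as the last step left them, time stands still between calls to the robot, and variables do not carry over. Pictures are saved under pics/ and viewed, and the job is handed in when it is done.

```bash
ls -la; mkdir -p pics; python3 - <<'E'
from bench import r,cams
import cv2
s=r.get_state(); print({k:(v if not hasattr(v,'round') else v) for k,v in s.items()})
for n in ['scene','side','wrist']:
    im=cams.capture(n); cv2.imwrite(f'pics/a_{n}.png',im[:,:,::-1]); print(n,cams.camera_model(n))
E
```

```text
total 12
drwxr-xr-x  3 agent agent 4096 Dec  6 19:41 .
drwxr-xr-x 23 root  root  4096 Dec  6 19:41 ..
drwxr-xr-x  2 agent agent 4096 Dec  6 19:41 pics
{'clock': 0.0, 'joints': array([-1.28200944e+00,  3.14236517e-01, -4.80985157e-02,  1.21019548e+00,
        2.83079262e-07,  1.57080917e+00]), 'dq': array([ 5.79765224e-04,  1.21472964e-03,  7.57861891e-04,  6.52692148e-05,
        4.17075192e-05, -5.30572242e-04]), 'tau': array([ 3.23389268e-04, -5.39588249e+01,  3.39750838e+01,  1.93036400e-02,
        3.58780926e-04, -4.85229904e-06]), 'ee_pos': array([ 0.17070617, -0.57458971,  0.23041975]), 'tcp_rot': array([ 9.89593919e-01,  1.43885802e-01, -1.24633170e-04, -8.58087657e-04]), 'contact_force': array([-0.23643869,  0.7165941 ,  0.76904283]), 'torque': array([-0.00518282,  0.03651969, -0.0529615 ]), 'opening': 0.08536408253492132}
scene {'fovy': 48.44665564820813, 'cx': 322.3769974543194, 'cy': 203.73739669250256, 'rvec': array([ 2.10641661,  0.96393471, -0.45122894]), 'tvec': array([-0.4255849 , -0.1708594 ,  1.51732158])}
side {'fovy': 46.75722406610606, 'cx': 325.5453307149805, 'cy': 202.37723697273597, 'rvec': array([ 2.41773022, -0.17976681,  0.04081333]), 'tvec': array([-0.53842642,  0.15199555,  1.24929115])}
wrist {'fovy': 68.50221041800097, 'cx': 317.1505508740276, 'cy': 193.88532343246783, 'mount': array([[-3.75141227e-04, -9.46695377e-01, -3.22129979e-01,
         8.42487136e-02],
       [ 9.99999443e-01, -6.72972856e-04,  8.13209854e-04,
         6.96863404e-04],
       [-9.86646741e-04, -3.22129494e-01,  9.46695102e-01,
        -1.42024504e-01],
       [ 0.00000000e+00,  0.00000000e+00,  0.00000000e+00,
         1.00000000e+00]])}
```

View pics/a_scene.png

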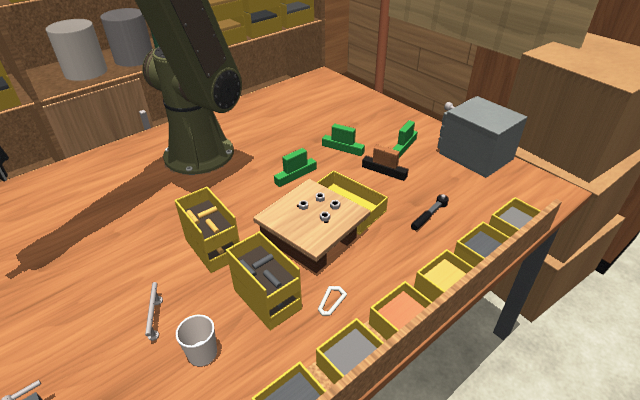

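View pics/a_side.png

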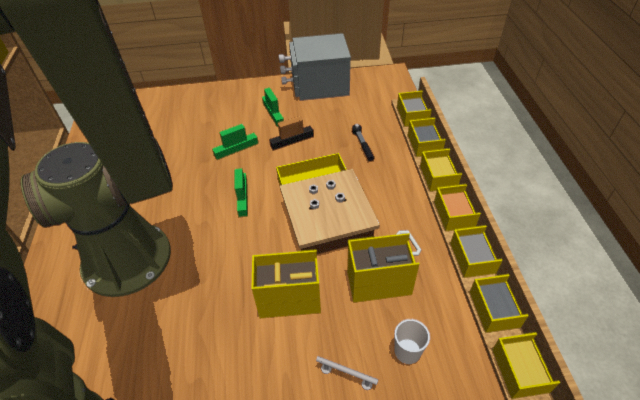

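View pics/a_wrist.png

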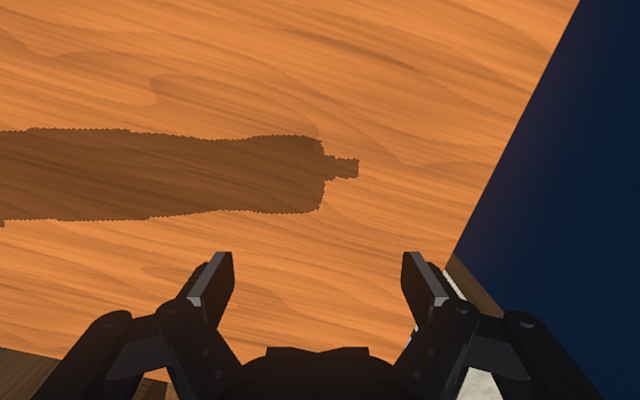

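The black-headed sweeper with the wooden grip is at scene (385,163) and side (291,134). Possible mix-ups are the green look-alikes at scene (343,138), (405,137) and (295,165). For the handle, another rod-like item shows at the bottom left of the scene view, around (15,390). Next I'll take close crops.

```bash
cat > h.py <<'E'
import numpy as np, cv2
from bench import r,cams
from scipy.spatial.transform import Rotation as R
def K(m,h=400):
    f=h/2/np.tan(np.radians(m['fovy'])/2); return f
def cam(n,s=None):
    m=cams.camera_model(n); f=K(m)
    if 'mount' in m:
        s=s or r.get_state()
        T=np.eye(4);T[:3,:3]=R.from_quat(s['tcp_rot']).as_matrix();T[:3,3]=s['ee_pos']
        W=T@m['mount']; return f,m['cx'],m['cy'],W[:3,:3],W[:3,3]
    Rm=cv2.Rodrigues(m['rvec'])[0]; return f,m['cx'],m['cy'],Rm.T,-Rm.T@m['tvec']
def ray(c,p):
    f,cx,cy,Rw,o=c; d=Rw@np.array([(p[0]-cx)/f,(p[1]-cy)/f,1]); return o,d/np.linalg.norm(d)
def onz(c,p,z):
    o,d=ray(c,p); return o+d*(z-o[2])/d[2]
def proj(c,P):
    f,cx,cy,Rw,o=c; q=Rw.T@(np.array(P)-o); return np.array([cx+f*q[0]/q[2],cy+f*q[1]/q[2]])
def tri(c1,p1,c2,p2):
    o1,d1=ray(c1,p1);o2,d2=ray(c2,p2)
    A=np.stack([d1,-d2],1);t=np.linalg.lstsq(A,o2-o1,rcond=None)[0]
    a,b=o1+t[0]*d1,o2+t[1]*d2; return (a+b)/2,np.linalg.norm(a-b)
def crop(f,out,x0,y0,w,h,k):
    im=cv2.imread(f)[y0:y0+h,x0:x0+w]; cv2.imwrite(out,cv2.resize(im,None,fx=k,fy=k,interpolation=cv2.INTER_CUBIC))
def st():
    s=r.get_state(); e=R.from_quat(s['tcp_rot']).as_matrix()
    print('t',round(s['clock'],2),'p',s['ee_pos'].round(4),'xax',e[:,0].round(3),'yaw',round(np.arctan2(e[1,0],e[0,0]),4),'z',e[:,2].round(3),'F',s['contact_force'].round(1),'op',round(s['opening'],4),'j',s['joints'].round(2))
    return s,e
E
python3 - <<'E'
from h import *
print([np.round(cam(n)[4],3) for n in('scene','side')])
cs=cam('scene');cd=cam('side')
for a,b,l in [((385,163),(291,134),'sweep'),((152,311),(347,373),'handle'),((320,220),(330,210),'door')]:
    print(l,tri(cs,a,cd,b), onz(cs,a,0.04),onz(cd,b,0.04))
crop('pics/a_scene.png','pics/c1.png',240,110,190,150,4)
crop('pics/a_side.png','pics/c2.png',200,80,190,150,4)
crop('pics/a_side.png','pics/c3.png',240,230,190,150,4)
E
```

```text
[array([ 1.24 , -0.501,  0.85 ]), array([ 0.453, -0.778,  1.031])]
sweep (array([0.48657056, 0.40522215, 0.03060661]), np.float64(0.0029137941238479865)) [0.4941284  0.39697957 0.04      ] [0.48629303 0.39187508 0.04      ]
handle (array([ 0.53397574, -0.40139272,  0.02554133]), np.float64(0.0035659739257648993)) [ 0.54544964 -0.40147194  0.04      ] [ 0.53319906 -0.4086334   0.04      ]
door (array([0.56452833, 0.06239927, 0.0370805 ]), np.float64(0.014964276327228595)) [0.56222211 0.06941773 0.04      ] [0.5644712  0.05025983 0.04      ]
```

View pics/c1.png

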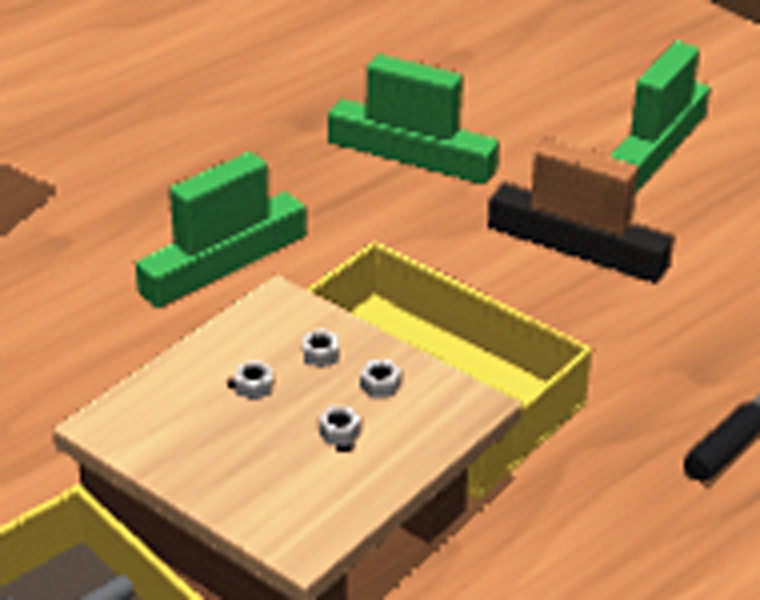

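View pics/c2.png

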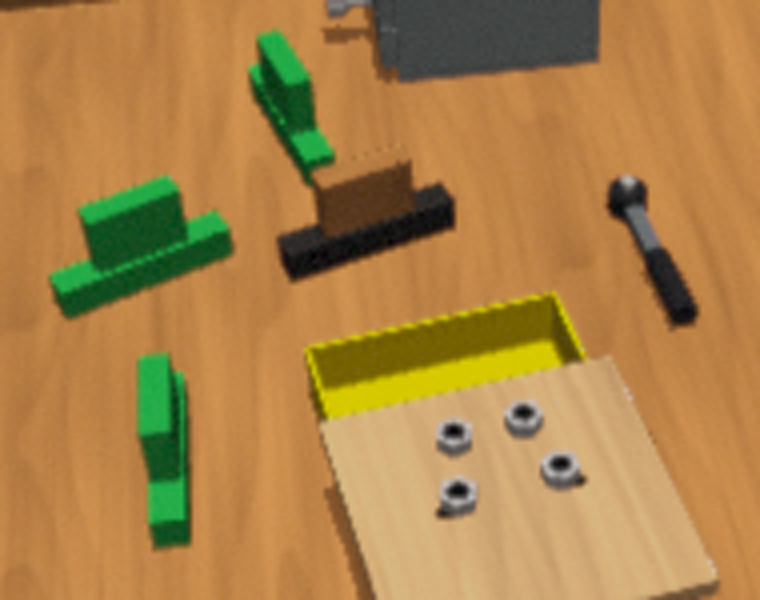

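View pics/c3.png

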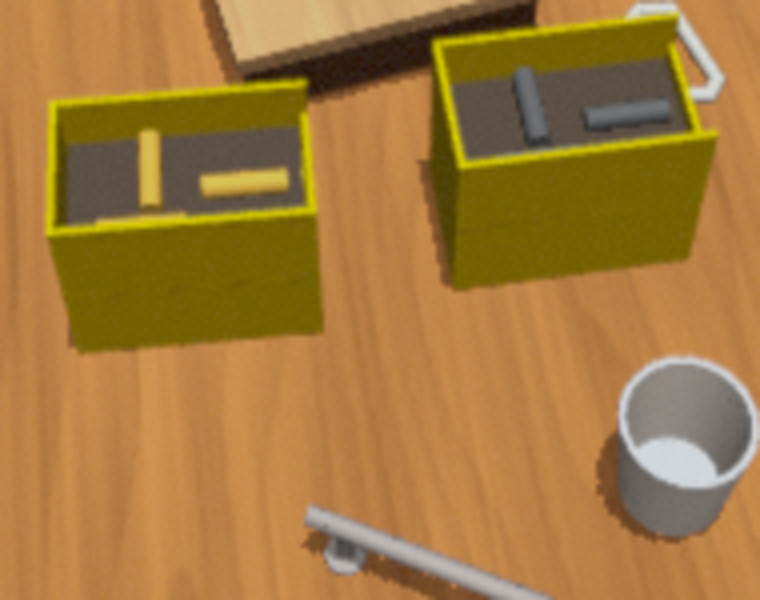

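```bash
python3 - <<'E'
from h import *
cs=cam('scene');cd=cam('side')
def S(a,x0,y0):return ((a[0]+.5)/4-.5+x0,(a[1]+.5)/4-.5+y0)
s1=lambda a:S(a,240,110); d1=lambda a:S(a,200,80); d3=lambda a:S(a,240,230)
A=[onz(cs,s1(p),.075) for p in [(282,275),(522,402),(307,590),(57,435)]]
B=[onz(cd,p,.075) for p in [d1((322,418)),d1((612,358)),d1((715,582)),d3((240,65))]]
for X in(A,B):
    X=np.array(X)[:,:2]; print(X.round(4).tolist(),X.mean(0).round(4),'yaw',[round(float(np.arctan2(v[1],v[0])),3) for v in (X[1]-X[0],X[2]-X[3])],'yaxis',[round(float(np.arctan2(v[1],v[0])),3) for v in (X[0]-X[3],X[1]-X[2])])
for p in [(253,372),(320,342),(382,372),(341,420)]: print('nut s',onz(cs,s1(p),.088).round(4))
for p in [(460,489),(455,431),(523,413),(561,464)]: print('nut d',onz(cd,d1(p),.088).round(4))
# head end corners top z=.032: scene near-face top edge, ends ; side
for p in [(491,205),(657,248),(672,233)]: print('head s',onz(cs,s1(p),.032).round(4))
for p in [(287,257-20),(440,187),(454,205)]: print('head d',onz(cd,d1(p),.032).round(4))
for p in [(535,152),(634,178)]: print('grip s near edge',onz(cs,s1(p),.087).round(4))
for p in [(319,185),(411,161)]: print('grip d near edge',onz(cd,d1(p),.087).round(4))
# handle ends
E
python3 - <<'E'
import sys; sys.path.insert(0,'.')
from h import *
crop('pics/a_side.png','pics/c4.png',300,340,100,60,7)
crop('pics/a_scene.png','pics/c5.png',120,270,110,110,5)
E
```

```text
[[0.4374, 0.1388], [0.6491, 0.1701], [0.6846, -0.046], [0.4742, -0.0808]] [0.5613 0.0455] yaw [0.147, 0.164] yaxis [1.737, 1.734]
[[0.4345, 0.1386], [0.6488, 0.1651], [0.6782, -0.0502], [0.4669, -0.0847]] [0.5571 0.0422] yaw [0.123, 0.162] yaxis [1.715, 1.707]
nut s [0.5205 0.0456 0.088 ]
nut s [0.5258 0.0997 0.088 ]
nut s [0.5767 0.1103 0.088 ]
nut s [0.595  0.0584 0.088 ]
nut d [0.5222 0.0451 0.088 ]
nut d [0.5255 0.0989 0.088 ]
nut d [0.5748 0.1085 0.088 ]
nut d [0.5934 0.0568 0.088 ]
head s [0.4311 0.3599 0.032 ]
head s [0.5571 0.416  0.032 ]
head s [0.5515 0.4399 0.032 ]
head d [0.4209 0.3876 0.032 ]
head d [0.5518 0.43   0.032 ]
head d [0.5606 0.4051 0.032 ]
grip s near edge [0.4567 0.3784 0.087 ]
grip s near edge [0.5314 0.4094 0.087 ]
grip d near edge [0.4519 0.3816 0.087 ]
grip d near edge [0.5272 0.3994 0.087 ]
```

View pics/c4.png

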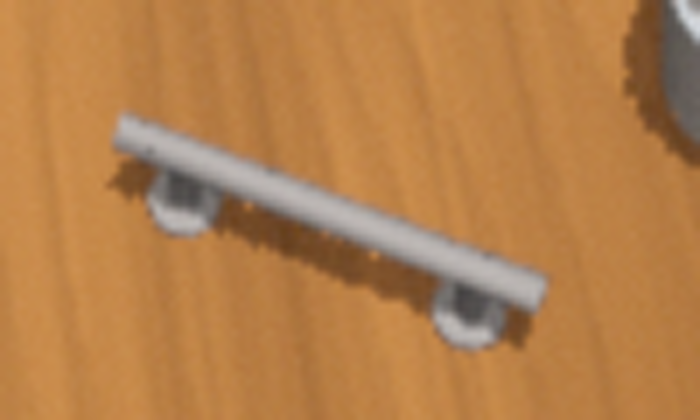

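View pics/c5.png

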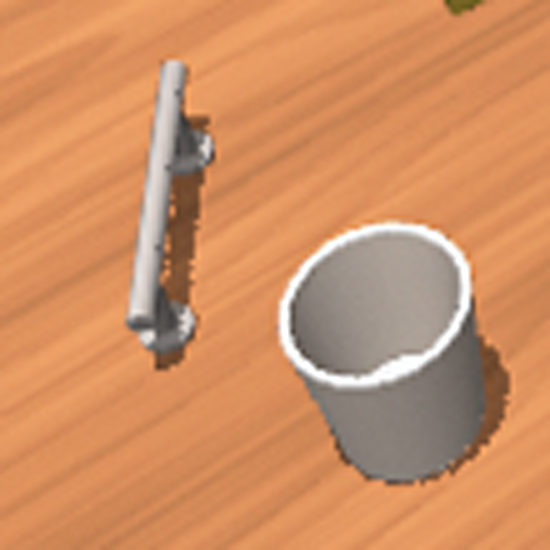

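```bash
python3 - <<'E'
from h import *
cs=cam('scene');cd=cam('side')
s=lambda a:((a[0]+.5)/5-.5+120,(a[1]+.5)/5-.5+270); d=lambda a:((a[0]+.5)/7-.5+300,(a[1]+.5)/7-.5+340)
for a,b in [((175,65),(123,133)),((139,322),(543,290))]:
    print('bar end',tri(cs,s(a),cd,d(b)), onz(cs,s(a),.038),onz(cd,d(b),.038))
# stacks and cup: top rim corners side, z=.14
S=lambda a:(a[0]/4+240,a[1]/4+230)
for p in [(50,100),(307,82),(316,210),(49,235)]: print('stackA',onz(cd,S(p),.14).round(3))
for p in [(433,42),(678,15),(716,133),(462,166)]: print('stackB',onz(cd,S(p),.14).round(3))
print('cup',onz(cd,S((688,418)),.085).round(3))
E
python3 -m pendant '{"xyz":[[4.3,-2.3,0],[4.3,-2.3,0],[4.3,-2.3,0],[4.3,-2.3,0],[4.3,-2.3,0],[4.3,-2.3,0],[4.3,-2.3,0],[4.3,-2.3,0]],"spin":[0,0,0,0,0,0,0,0]}' 0 40
```

```text
bar end (array([ 0.47335657, -0.36442008,  0.03822347]), np.float64(0.004586105840498425)) [ 0.47182437 -0.3621701   0.038     ] [ 0.47386386 -0.36674502  0.038     ]
bar end (array([ 0.59355684, -0.43408864,  0.03891011]), np.float64(0.0008250458898309604)) [ 0.59263098 -0.43362218  0.038     ] [ 0.59377587 -0.43419459  0.038     ]
stackA [ 0.354 -0.141  0.14 ]
stackA [ 0.504 -0.151  0.14 ]
stackA [ 0.498 -0.238  0.14 ]
stackA [ 0.351 -0.231  0.14 ]
stackB [ 0.582 -0.134  0.14 ]
stackB [ 0.731 -0.137  0.14 ]
stackB [ 0.73  -0.222  0.14 ]
stackB [ 0.583 -0.222  0.14 ]
cup [ 0.683 -0.364  0.085]
clock: 0.95
ee_pos: [0.4519, -0.2973, 0.2278]
tcp_rot: [0.991, 0.137, -0.001, -0.001]
contact_force: [0.4, -0.8, -0.4]
opening: 0.0854
```

```bash
python3 -m pendant '{"xyz":[[1.9,-4.0,0],[1.9,-4.0,0],[1.9,-4.0,0],[1.9,-4.0,0],[1.9,-4.0,0],[1.9,-4.0,0],[1.6,-4.3,0],[1.0,-4.5,0]],"spin":[0,0,0,0,0,0,0,0]}' && python3 -m pendant '{"xyz":[[1.0,-4.6,0],[1.0,-4.6,0],[1.0,-4.6,0],[1.0,-4.6,0],[1.0,-4.6,0],[1.0,-4.6,0],[1.0,-3,0]],"spin":[0,0,0,0,0,0,0]}' && python3 - <<'E'
from h import *
st(); im=cams.capture('wrist'); cv2.imwrite('pics/w1.png',im[:,:,::-1])
E
```

```text
clock: 1.75
ee_pos: [0.5008, 0.0708, 0.2265]
tcp_rot: [0.99, 0.138, -0.001, -0.001]
contact_force: [1.3, 0.1, -0.4]
opening: 0.0856
clock: 2.45
ee_pos: [0.5025, 0.292, 0.2356]
tcp_rot: [0.971, 0.231, -0.015, -0.05]
contact_force: [0.1, -0.1, -0.3]
opening: 0.0852
t 2.45 p [0.5025 0.292  0.2356] xax [ 0.893  0.451 -0.006] yaw 0.4678 z [-0.053  0.091 -0.994] F [ 0.1 -0.1 -0.3] op 0.0852 j [ 0.47  0.28 -0.09  1.21  0.11  3.14]
```

View pics/w1.png

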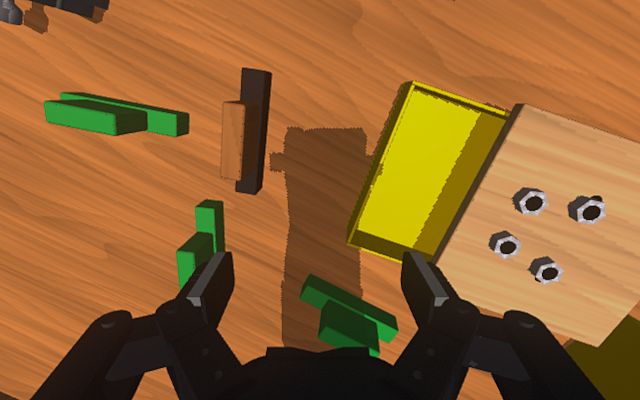

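Joint 6 hit its limit and the tool tilted about 6° sideways. I'll spin to the other end of joint 6, undo the tilt there in the same way, then work near j6≈0.

```bash
python3 -m pendant '{"xyz":[[0,0,0],[0,0,0],[0,0,0],[0,0,0],[0,0,0],[0,0,0],[0,0,0],[0,0,0]],"spin":[-0.15,-0.15,-0.15,-0.15,-0.15,-0.15,-0.15,-0.15]}' && python3 -c "
from h import *
st()"
```

```text
clock: 3.3
ee_pos: [0.5015, 0.2924, 0.2326]
tcp_rot: [0.67, 0.741, 0.014, -0.051]
contact_force: [-0.2, 0.1, 0.2]
opening: 0.0851
t 3.3 p [0.5015 0.2924 0.2326] xax [-0.098  0.991  0.093] yaw 1.6689 z [-0.056  0.088 -0.995] F [-0.2  0.1  0.2] op 0.0851 j [ 0.47  0.28 -0.09  1.21  0.1   1.94]
```

```bash

python3 -m pendant '{"xyz":[[0,0,0],[0,0,0],[0,0,0],[0,0,0],[0,0,0],[0,0,0],[0,0,0],[0,0,0]],"spin":[-0.15,-0.15,-0.15,-0.15,-0.15,-0.15,-0.15,-0.15]}' >/dev/null
python3 -m pendant '{"xyz":[[0,0,0],[0,0,0],[0,0,0],[0,0,0],[0,0,0],[0,0,0],[0,0,0],[0,0,0]],"spin":[-0.15,-0.15,-0.15,-0.15,-0.15,-0.15,-0.15,-0.15]}' >/dev/null
python3 -m pendant '{"xyz":[[0,0,0],[0,0,0],[0,0,0],[0,0,0],[0,0,0],[0,0,0],[0,0,0],[0,0,0]],"spin":[-0.15,-0.15,-0.15,-0.15,-0.15,-0.15,-0.15,-0.15]}' >/dev/null
python3 -m pendant '{"xyz":[[0,0,0],[0,0,0],[0,0,0],[0,0,0],[0,0,0],[0,0,0],[0,0,0],[0,0,0]],"spin":[-0.15,-0.15,-0.15,-0.15,-0.15,-0.15,-0.15,-0.15]}' >/dev/null
python3 -c "
from h import *
st()"
```

```text
t 6.5 p [0.4946 0.274  0.2214] xax [ 0.98   0.19  -0.057] yaw 0.1914 z [-0.071  0.069 -0.995] F [0.4 0.2 0.3] op 0.0855 j [ 0.45  0.28 -0.12  1.21  0.09 -2.88]
```

```bash

python3 -m pendant '{"xyz":[[0,0,0],[0,0,0],[0,0,0],[0,0,0]],"spin":[-0.15,-0.15,-0.1,0]}' >/dev/null
python3 -c "
from h import *
st()"
python3 -m pendant '{"xyz":[[-0.8,4,0],[-0.8,4,0],[0,0,0]],"spin":[0,0,0]}' >/dev/null
python3 -c "
from h import *
st()"
```

```text
t 6.9 p [0.4768 0.3026 0.2199] xax [ 0.864  0.502 -0.025] yaw 0.5266 z [-0.053  0.041 -0.998] F [ 0.2  0.  -0.9] op 0.0855 j [ 0.53  0.27 -0.13  1.19  0.06 -3.14]
t 7.2 p [0.4851 0.2527 0.2149] xax [ 0.894  0.448 -0.028] yaw 0.4646 z [-0.036  0.01  -0.999] F [0.3 0.  0.4] op 0.0854 j [ 0.47  0.24 -0.18  1.18  0.02 -3.14]
```

```bash

python3 -m pendant '{"xyz":[[1.3,3.2,-1],[0,0,-0.3]],"spin":[0,0]}' >/dev/null
python3 -c "
from h import *
st()"
for i in 1; do :; done
python3 -m pendant '{"xyz":[[0,0,-0.03],[0,0,-0.03],[0,0,-0.03],[0,0,-0.03],[0,0,-0.03],[0,0,-0.03],[0,0,-0.03],[0,0,-0.03]],"spin":[0.15,0.15,0.15,0.15,0.15,0.15,0.15,0.15]}' >/dev/null
python3 -m pendant '{"xyz":[[0,0,-0.03],[0,0,-0.03],[0,0,-0.03],[0,0,-0.03],[0,0,-0.03],[0,0,-0.03],[0,0,-0.03],[0,0,-0.03]],"spin":[0.15,0.15,0.15,0.15,0.15,0.15,0.15,0.15]}' >/dev/null
python3 -c "
from h import *
st()"
```

```text
t 7.4 p [0.5055 0.2395 0.2266] xax [ 0.906  0.422 -0.029] yaw 0.4356 z [-0.031 -0.003 -1.   ] F [-0.1 -0.1 -0.7] op 0.0854 j [ 0.44  0.26 -0.12  1.21  0.01 -3.14]
t 9.0 p [0.5009 0.2298 0.2301] xax [-0.386 -0.922  0.014] yaw -1.9677 z [-0.04   0.002 -0.999] F [ 0.4 -0.7  0.1] op 0.0852 j [ 0.42  0.25 -0.13  1.22  0.02 -0.75]
```

```bash

python3 -m pendant '{"xyz":[[0,0,-0.03],[0,0,-0.03],[0,0,-0.03],[0,0,-0.03],[0,0,-0.03],[0,0,-0.03]],"spin":[0.14,0.14,0.14,0.14,0.14,0.14]}' >/dev/null
python3 -m pendant '{"xyz":[[-2,4,0],[-2,4,0],[-1,4,0],[-0.5,2,0]],"spin":[0,0,0,0]}' >/dev/null
python3 - <<'E'
from h import *
st(); im=cams.capture('wrist'); cv2.imwrite('pics/w2.png',im[:,:,::-1])
E
```

```text
t 10.0 p [0.5122 0.3754 0.2312] xax [-0.961 -0.274  0.043] yaw -2.8637 z [-0.046  0.004 -0.999] F [-0.1 -0.4 -0.3] op 0.0853 j [0.62 0.41 0.09 1.29 0.03 0.34]
```

View pics/w2.png

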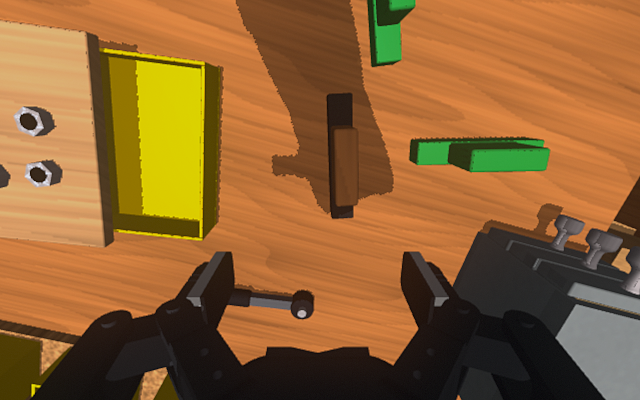

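The wrist view shows the black head from (340,94) to (343,218) and the wooden grip's top over (335..357, 127..206). The green ones at (390,30) and (480,155) are clearly separate.

```bash
python3 - <<'E'
from h import *
s,e=st();s['clock']
c=cam('wrist',s)
H=[onz(c,p,.032)[:2] for p in [(328,94),(352,95),(354,217),(331,218)]]
G=[onz(c,p,.087)[:2] for p in [(335,128),(356,128),(358,205),(337,207)]]
for X in(H,G):
    X=np.array(X);print(X.round(4).tolist(),X.mean(0).round(4))
    for v in (X[0]-X[3],X[1]-X[2]): print(np.linalg.norm(v).round(4),'ang',round(float(np.arctan2(v[1],v[0])),3))
im=cv2.imread('pics/w2.png');crop('pics/w2.png','pics/w2c.png',300,70,90,170,4)
E
```

```text
t 10.05 p [0.5119 0.3775 0.2308] xax [-0.96  -0.276  0.043] yaw -2.8619 z [-0.046  0.006 -0.999] F [0.  2.1 0.1] op 0.0856 j [0.62 0.41 0.09 1.28 0.03 0.34]
[[0.4212, 0.3668], [0.4148, 0.3928], [0.5523, 0.4398], [0.5614, 0.4124]] [0.4874 0.4029]
0.1474 ang -2.827
0.1453 ang -2.812
[[0.4521, 0.38], [0.4465, 0.3995], [0.5205, 0.4259], [0.5285, 0.4054]] [0.4869 0.4027]
0.0806 ang -2.82
0.0786 ang -2.799
```

View pics/w2c.png

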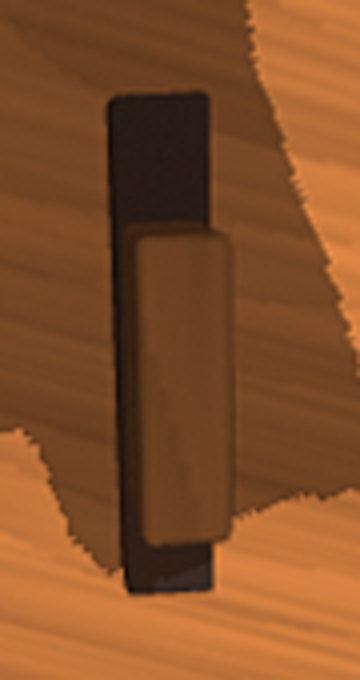

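```bash
cat >> h.py <<'E'
def go(t,yaw=None):
    s,e=st(); d=e.T@(np.array(t)-s['ee_pos'])*100
    print('tool cm',d.round(2), 'spin',None if yaw is None else round(float(-((yaw-np.arctan2(e[1,0],e[0,0])+np.pi)%(2*np.pi)-np.pi)),3))
E
python3 - <<'E'
from h import *
s=r.get_state();c=cam('wrist',s)
for p,z in [((411,142),.032),((412,162),.032),((450,143),.087),((470,170),.087),((375,65),.032)]:
    q=onz(c,p,z); e=R.from_quat(s['tcp_rot']).as_matrix(); print(q.round(3),(e.T@(q-np.array([.487,.403,.05]))).round(3))
go([.487,.403,.13],-2.815); go([.487,.403,.045])
E
```

```text
[0.445 0.475 0.032] [0.019 0.08  0.02 ]
[0.467 0.485 0.032] [-0.004  0.084  0.019]
[0.435 0.493 0.087] [ 0.027  0.102 -0.034]
[0.454 0.524 0.087] [-0.     0.126 -0.035]
[0.379 0.407 0.032] [0.102 0.034 0.023]
t 10.05 p [0.5119 0.3775 0.2308] xax [-0.96  -0.276  0.043] yaw -2.8619 z [-0.046  0.006 -0.999] F [0.  2.1 0.1] op 0.0856 j [0.62 0.41 0.09 1.28 0.03 0.34]
tool cm [ 1.26  2.95 10.2 ] spin -0.047
t 10.05 p [0.5119 0.3775 0.2308] xax [-0.96  -0.276  0.043] yaw -2.8619 z [-0.046  0.006 -0.999] F [0.  2.1 0.1] op 0.0856 j [0.62 0.41 0.09 1.28 0.03 0.34]
tool cm [ 0.89  2.8  18.69] spin None
```

Clearance is fine: the green head is 80 mm away and the finger backs reach 57 mm. I'll descend in stages.

```bash

python3 -m pendant '{"xyz":[[0.5,1.5,3],[0.5,1.4,4],[0.2,0,3],[0,0,0]],"spin":[-0.03,-0.02,0,0]}' >/dev/null
python3 - <<'E'
from h import *
go([.487,.403,.045],-2.815)
E
```

```text
t 10.45 p [0.487  0.4034 0.1298] xax [-0.945 -0.325  0.041] yaw -2.8102 z [-0.046  0.008 -0.999] F [-0.3  0.2 -0.7] op 0.085 j [ 0.67  0.45 -0.08  1.07  0.03  0.34]
tool cm [-0.33 -0.23  8.47] spin 0.005
```

```bash

python3 -m pendant '{"xyz":[[-0.1,-0.1,3],[-0.1,-0.1,3],[-0.1,0,2.4],[0,0,0]],"spin":[0,0,0,0]}' >/dev/null
python3 - <<'E'
from h import *
go([.487,.403,.045],-2.815)
im=cams.capture('wrist'); cv2.imwrite('pics/w3.png',im[:,:,::-1])
E
```

```text
t 10.85 p [0.4897 0.4026 0.0492] xax [-0.946 -0.322  0.036] yaw -2.8136 z [-0.042  0.012 -0.999] F [-0.3 -1.3 -0.2] op 0.0853 j [ 0.67  0.52 -0.18  0.9   0.04  0.34]
tool cm [0.23 0.11 0.44] spin 0.001
```

View pics/w3.png

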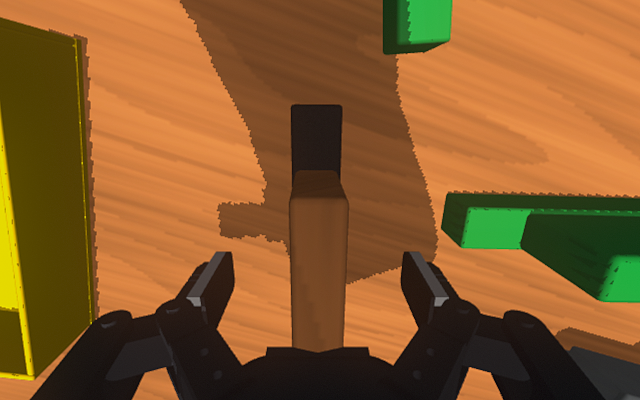

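```bash

python3 -m pendant '{"xyz":[[0.2,0,0.3],[0,0,0],[0,0,0],[0,0,0],[0,0,0],[0,0,0],[0,0,0]],"spin":[0,0,0,0,0,0,0]}' 1 80 
python3 - <<'E'
from h import *
go([.487,.403,.155],-2.815)
E
```

```text
clock: 11.6
ee_pos: [0.4928, 0.4048, 0.0559]
tcp_rot: [-0.162, 0.987, 0.012, -0.014]
contact_force: [-0.9, 0.4, -3.4]
opening: 0.0232
t 11.6 p [0.4928 0.4048 0.0559] xax [-0.947 -0.321  0.024] yaw -2.8148 z [-0.032  0.02  -0.999] F [-0.9  0.4 -3.4] op 0.0232 j [ 0.67  0.51 -0.17  0.9   0.04  0.34]
tool cm [ 0.85  0.3  -9.88] spin 0.0
```

```bash

python3 -m pendant '{"xyz":[[0,0,-2],[0,0,-3],[0,0,-4],[0,0,-3],[0,0,0]],"spin":[0,0,0,0,0]}' 
python3 - <<'E'
from h import *
st()
for n in ['scene','side','wrist']:
    im=cams.capture(n); cv2.imwrite(f'pics/d_{n}.png',im[:,:,::-1])
crop('pics/d_side.png','pics/d1.png',240,70,130,90,6)
crop('pics/d_scene.png','pics/d2.png',330,90,130,90,6)
E
```

```text
clock: 12.1
ee_pos: [0.4937, 0.4005, 0.1748]
tcp_rot: [-0.163, 0.986, 0.01, -0.019]
contact_force: [1.4, 0.1, -2.8]
opening: 0.0233
t 12.1 p [0.4937 0.4005 0.1748] xax [-0.946 -0.321  0.034] yaw -2.8143 z [-0.041  0.013 -0.999] F [ 1.4  0.1 -2.8] op 0.0233 j [ 0.66  0.43 -0.02  1.15  0.04  0.34]
```

View pics/d1.png

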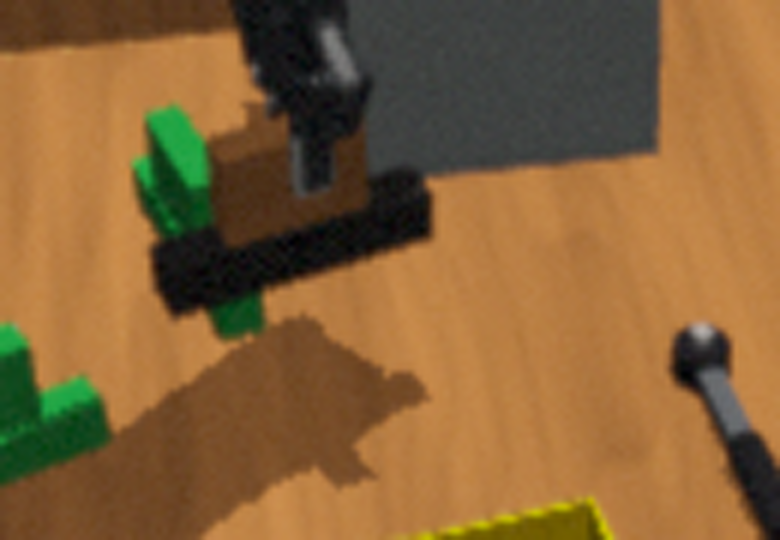

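View pics/d2.png

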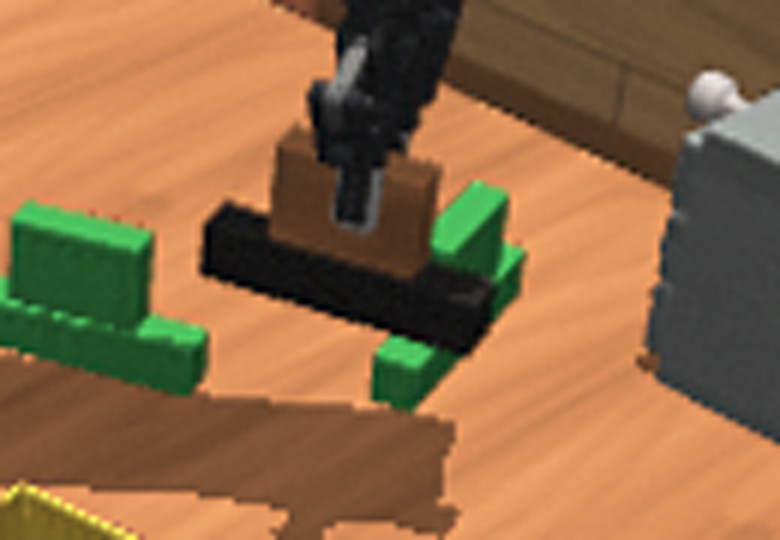

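View pics/d_wrist.png

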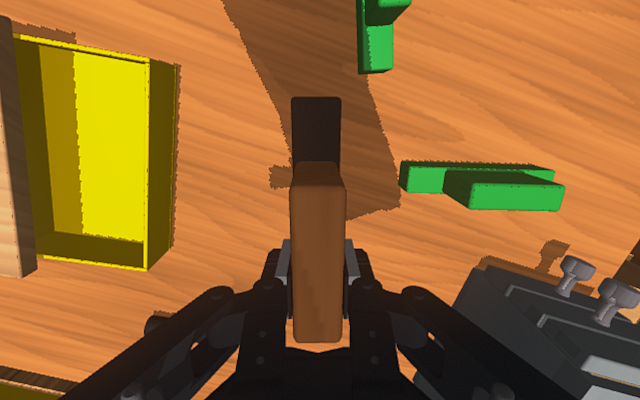

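```bash

python3 - <<'E'
from h import *
cs=cam('scene');cd=cam('side')
s=lambda a:((a[0]+.5)/6-.5+330,(a[1]+.5)/6-.5+90); d=lambda a:((a[0]+.5)/6-.5+240,(a[1]+.5)/6-.5+70)
for a,b in [((204,272),(178,314)),((468,354),(431,238)),((207,235),(160,262))]:
    print(tri(cs,s(a),cd,d(b)))
E
```

```text
(array([0.42231053, 0.36626378, 0.1206241 ]), np.float64(0.002327401550617027))
(array([0.55926095, 0.4140259 , 0.11659992]), np.float64(0.004160332284854499))
(array([0.41679312, 0.37534022, 0.14161044]), np.float64(0.007433622515409591))
```

```bash

python3 - <<'E'
from h import *
go([.568,-.012,.205],-2.987)
E
```

```text
t 12.25 p [0.491  0.3986 0.1693] xax [-0.946 -0.321  0.042] yaw -2.8142 z [-0.047  0.008 -0.999] F [ 0.6 -0.8 -3.3] op 0.0229 j [ 0.66  0.43 -0.02  1.15  0.04  0.34]
tool cm [  6.06 -41.27  -4.27] spin 0.173
```

```bash

python3 -m pendant '{"xyz":[[0,0,-3],[0.6,-2.5,-1.2],[0.6,-4,-0.1],[0.6,-4,-0.1],[0.6,-4,-0.1],[0.6,-4,-0.1],[0.6,-4,-0.1],[0.6,-4,-0.1]],"spin":[0,0,0.02,0.02,0.03,0.03,0.03,0.02]}' >/dev/null
python3 - <<'E'
from h import *
go([.568,-.012,.205],-2.987)
E
```

```text
t 13.05 p [0.5151 0.1243 0.1951] xax [-0.981 -0.18   0.073] yaw -2.9597 z [-0.074 -0.004 -0.997] F [-0.3 -0.6 -3.7] op 0.0229 j [ 0.23  0.26 -0.2   1.18  0.01  0.05]
tool cm [ -2.65 -14.35  -1.32] spin 0.027
```

```bash

python3 -m pendant '{"xyz":[[-4.5,0.2,-0.6],[-4.8,0.2,-0.6],[-4.8,0.2,-0.6],[-4.8,0.2,-0.6],[-4.8,0.2,-0.6]],"spin":[0,0,0,0,0]}' >/dev/null
python3 - <<'E'
from h import *
s,e=st(); print(np.hypot(*s['ee_pos'][:2]))
E
```

```text
t 13.55 p [0.7379 0.1654 0.1879] xax [-0.98  -0.17   0.106] yaw -2.9702 z [-0.105 -0.012 -0.994] F [ 2.1  0.7 -2.1] op 0.0231 j [0.22 0.76 0.56 1.48 0.01 0.04]
0.7562176511462647
```

```bash

python3 -m pendant '{"xyz":[[-4.8,0.2,-1],[-4,0.2,-1],[-3,0.2,-1]],"spin":[0,0,0]}' >/dev/null
python3 - <<'E'
from h import *
s,e=st(); print(np.hypot(*s['ee_pos'][:2]))
E
```

```text
t 13.85 p [0.8207 0.1839 0.1909] xax [-0.98  -0.169  0.106] yaw -2.9703 z [-0.106 -0.012 -0.994] F [ 1.4 -0.1 -2.1] op 0.0232 j [0.22 1.08 1.19 1.79 0.01 0.04]
0.8410242468324425
```

```bash

python3 -m pendant '{"xyz":[[-2,0.1,-0.3],[-2,0.1,-0.3]],"spin":[0,0]}' >/dev/null
python3 - <<'E'
from h import *
s,e=st(); print(np.hypot(*s['ee_pos'][:2]))
E
```

```text
t 14.05 p [0.8351 0.1876 0.1682] xax [-0.981 -0.17   0.099] yaw -2.9704 z [-0.098 -0.01  -0.995] F [ 0.5  0.3 -4.2] op 0.0228 j [0.22 1.13 1.24 1.78 0.01 0.05]
0.8559298998313447
```

```bash

python3 - <<'E'
from h import *
cd=cam('side')
for p in [(427,92),(440,125),(453,150),(470,190)]: print(onz(cd,p,.05).round(3))
E
python3 -m pendant '{"xyz":[[-5,0.1,-2],[-5,0.1,-2]],"spin":[0,0]}' >/dev/null
python3 - <<'E'
from h import *
s,e=st(); print(np.hypot(*s['ee_pos'][:2]))
E
```

```text
[0.981 0.527 0.05 ]
[0.972 0.345 0.05 ]
[0.975 0.223 0.05 ]
[0.969 0.053 0.05 ]
t 14.25 p [0.87   0.193  0.1646] xax [-0.985 -0.17   0.024] yaw -2.9707 z [-0.026  0.006 -1.   ] F [ 0.5 -0.2 -3.1] op 0.0229 j [0.21 1.13 1.25 1.71 0.01 0.04]
0.8911838409538325
```

```bash

python3 -m pendant '{"xyz":[[4,0,-1],[4,-1.5,-0.7],[4,-3,-0.3],[4,-3,-0.3],[4,-3,-0.3],[4,-3,-0.3]],"spin":[0,0,0,0,0,0]}' >/dev/null
python3 - <<'E'
from h import *
go([.568,-.012,.19],-2.987)
E
```

```text
t 14.85 p [0.6932 0.0353 0.1781] xax [-0.984 -0.178  0.021] yaw -2.9624 z [-0.023  0.008 -1.   ] F [ 0.6 -0.4 -1.3] op 0.0229 j [ 0.05  0.54  0.16  1.22  0.01 -0.13]
tool cm [13.18 -2.42 -0.95] spin 0.025
```

```bash

python3 -m pendant '{"xyz":[[3.5,-0.6,-0.2],[3.5,-0.6,-0.2],[3.5,-0.6,-0.2],[2.5,-0.6,-0.2],[0,0,0]],"spin":[0.01,0.01,0.005,0,0]}' >/dev/null
python3 - <<'E'
from h import *
go([.568,-.012,.135],-2.987)
for n in ['scene','side']:
    im=cams.capture(n); cv2.imwrite(f'pics/e_{n}.png',im[:,:,::-1])
crop('pics/e_side.png','pics/e1.png',260,150,130,100,6)
crop('pics/e_scene.png','pics/e2.png',240,160,140,100,5)
E
```

```text
t 15.35 p [ 0.5578 -0.0166  0.187 ] xax [-0.989 -0.146  0.017] yaw -2.9952 z [-0.018  0.006 -1.   ] F [ 0.4  0.2 -3.5] op 0.0228 j [-0.03  0.27 -0.2   1.11  0.01 -0.18]
tool cm [-1.17  0.26  5.18] spin -0.008
```

View pics/e1.png

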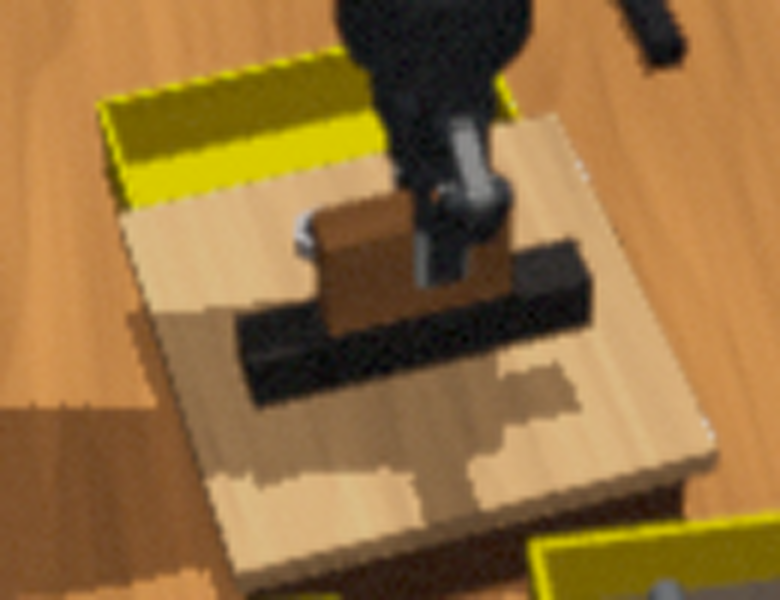

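View pics/e2.png

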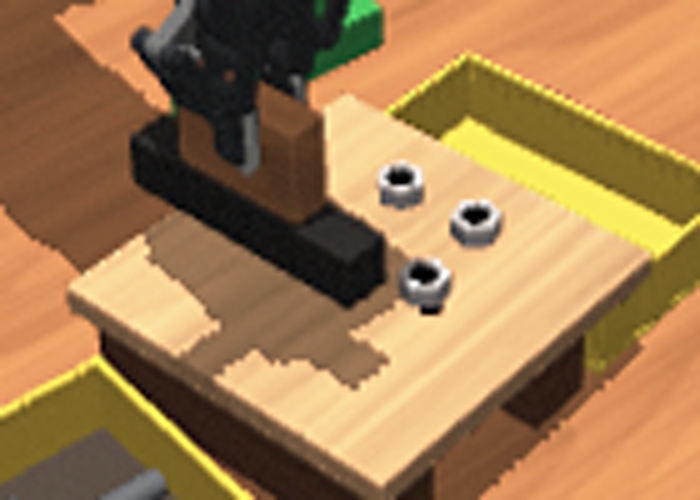

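```bash

python3 -m pendant '{"xyz":[[-0.9,0.1,2],[-0.8,0,2],[0,0,0.9],[0,0,0]],"spin":[0,0,0,0]}' >/dev/null
python3 - <<'E'
from h import *
go([.574,-.014,.136],-2.987)
# sweep end: door y=.108
c=np.array([.559,.044]);x=np.array([np.cos(.155),np.sin(.155)]);y=np.array([-x[1],x[0]])
go(list(c+.006*x+.115*y)+[.136],-2.987)
E
```

```text
t 15.85 p [ 0.582  -0.0103  0.1365] xax [-0.989 -0.148  0.008] yaw -2.9926 z [-0.009  0.007 -1.   ] F [ 0.1 -0.4 -3.2] op 0.0229 j [-0.02  0.34 -0.23  1.01  0.01 -0.17]
tool cm [ 0.85 -0.25  0.06] spin -0.006
t 15.85 p [ 0.582  -0.0103  0.1365] xax [-0.989 -0.148  0.008] yaw -2.9926 z [-0.009  0.007 -1.   ] F [ 0.1 -0.4 -3.2] op 0.0229 j [-0.02  0.34 -0.23  1.01  0.01 -0.17]
tool cm [ 0.94 17.21  0.21] spin -0.006
```

```bash

python3 -m pendant '{"xyz":[[0.4,1.5,0],[0.4,2,0],[0.1,2,0],[0,2,0],[0,2,0],[0,2,0]],"spin":[0,0,0,0,0,0]}'
python3 - <<'E'
from h import *
c=np.array([.559,.044]);x=np.array([np.cos(.155),np.sin(.155)]);y=np.array([-x[1],x[0]])
go(list(c+.006*x+.115*y)+[.136],-2.987)
for n in ['scene']:
    im=cams.capture(n); cv2.imwrite(f'pics/f_{n}.png',im[:,:,::-1])
crop('pics/f_scene.png','pics/f2.png',240,130,160,120,5)
E
```

```text
clock: 16.45
ee_pos: [0.5557, 0.1074, 0.141]
tcp_rot: [-0.073, 0.997, 0.004, -0.003]
contact_force: [0.2, 0.3, -3.7]
opening: 0.0229
t 16.45 p [0.5557 0.1074 0.141 ] xax [-0.989 -0.146  0.004] yaw -2.9955 z [-0.006  0.008 -1.   ] F [ 0.2  0.3 -3.7] op 0.0229 j [ 0.19  0.31 -0.27  1.    0.01  0.04]
tool cm [0.1  5.18 0.54] spin -0.008
```

View pics/f2.png

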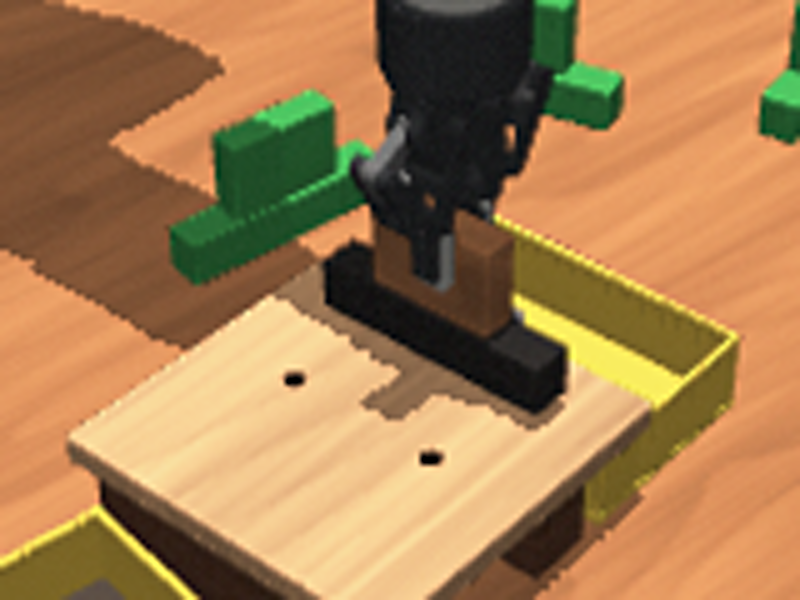

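Both holes are now clear at crop (294,378) and (431,457), and the head is pushing the nuts. I'll lower slightly and finish the sweep.

```bash

python3 -m pendant '{"xyz":[[0,0.5,0.5],[0,1.8,0.1],[0,2,0.1],[0,1.5,0.1],[0,0.3,0]],"spin":[0,0,0,0,0]}'
python3 - <<'E'
from h import *
c=np.array([.559,.044]);x=np.array([np.cos(.155),np.sin(.155)]);y=np.array([-x[1],x[0]])
go(list(c+.006*x+.115*y)+[.136],-2.987)
for n in ['scene','side']:
    im=cams.capture(n); cv2.imwrite(f'pics/g_{n}.png',im[:,:,::-1])
crop('pics/g_scene.png','pics/g2.png',240,130,160,120,5)
crop('pics/g_side.png','pics/g1.png',250,120,140,130,4)
E
```

```text
clock: 17.0
ee_pos: [0.5456, 0.1756, 0.1355]
tcp_rot: [-0.075, 0.997, 0.006, -0.001]
contact_force: [-0.9, -0.4, -1.9]
opening: 0.0228
t 17.0 p [0.5456 0.1756 0.1355] xax [-0.989 -0.149  0.001] yaw -2.9917 z [-0.003  0.012 -1.   ] F [-0.9 -0.4 -1.9] op 0.0228 j [ 0.3   0.32 -0.27  0.99  0.01  0.15]
tool cm [ 0.09 -1.71 -0.07] spin -0.005
```

View pics/g2.png

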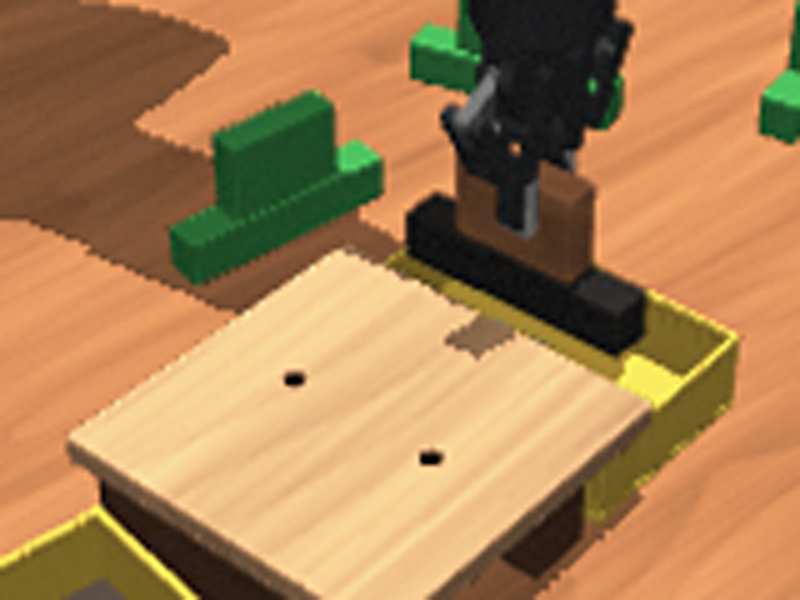

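View pics/g1.png

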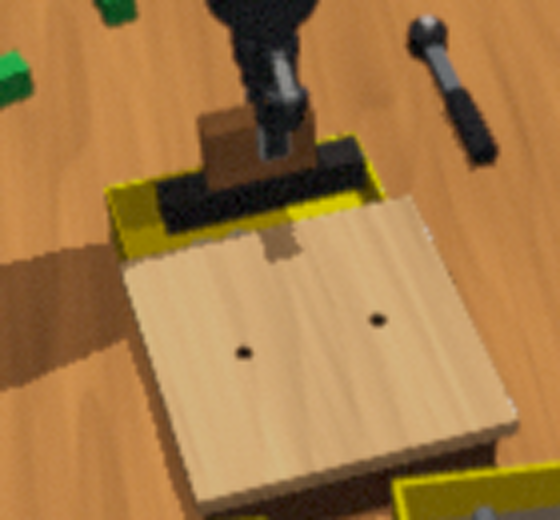

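```bash

python3 - <<'E'
from h import *
cs=cam('scene');cd=cam('side')
s=lambda a:((a[0]+.5)/5-.5+240,(a[1]+.5)/5-.5+130); d=lambda a:((a[0]+.5)/4-.5+250,(a[1]+.5)/4-.5+120)
for l,a,b in [('L',(294,379),(244,352)),('R',(431,458),(378,320))]:
    print(l,onz(cs,s(a),.075).round(4),onz(cd,d(b),.075).round(4),tri(cs,s(a),cd,d(b)))
go([.493,.400,.15],-2.815)
E
python3 -m pendant '{"xyz":[[0,0.5,-2],[0.5,3.5,-1],[0.2,4.5,0],[0.2,4.5,0],[-0.2,4.5,0],[0,3,0],[0,0.8,0]],"spin":[0,-0.03,-0.04,-0.04,-0.04,-0.02,0]}' >/dev/null
python3 - <<'E'
from h import *
go([.493,.404,.075],-2.815)
for n in ['scene','side']:
    im=cams.capture(n); cv2.imwrite(f'pics/i_{n}.png',im[:,:,::-1])
crop('pics/i_scene.png','pics/i2.png',300,100,140,120,5)
crop('pics/i_side.png','pics/i1.png',240,70,150,130,4)
E
```

```text
L [0.5094 0.0387 0.075 ] [0.5098 0.0376 0.075 ] (array([0.50974792, 0.03810863, 0.07505633]), np.float64(0.0008595396624329119))
R [0.6048 0.0531 0.075 ] [0.6045 0.0519 0.075 ] (array([0.60454747, 0.05299079, 0.07435943]), np.float64(0.0008839423376040034))
t 17.1 p [0.5458 0.1745 0.1356] xax [-0.989 -0.149  0.001] yaw -2.9923 z [-0.002  0.011 -1.   ] F [ 0.2  0.1 -2.9] op 0.0228 j [ 0.3   0.32 -0.27  0.99  0.01  0.15]
tool cm [ 1.87 23.1  -1.19] spin -0.177
t 17.8 p [0.4948 0.3801 0.1688] xax [-0.951 -0.308 -0.002] yaw -2.8281 z [-0.     0.007 -1.   ] F [-0.1 -0.2 -2.5] op 0.023 j [ 0.65  0.38 -0.09  1.09  0.01  0.34]
tool cm [-0.55  2.27  9.39] spin -0.013
```

View pics/i2.png

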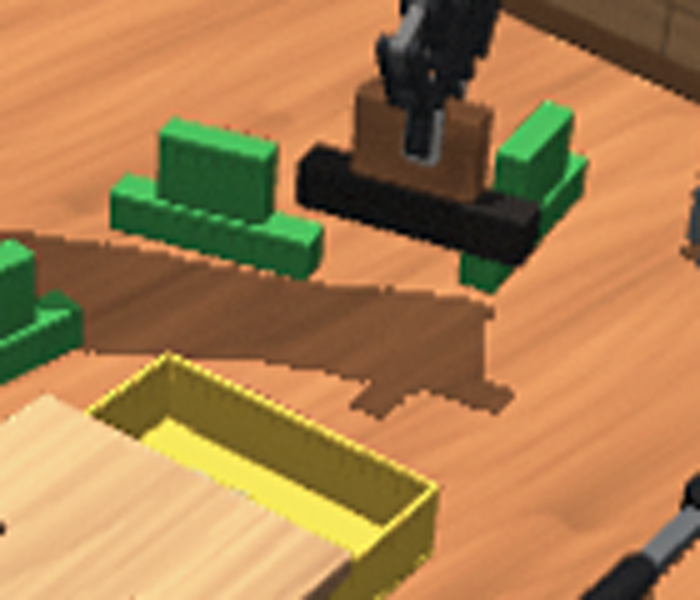

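View pics/i1.png

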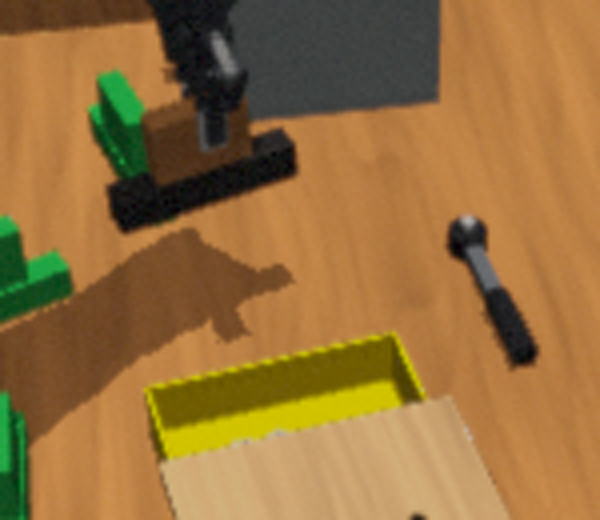

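```bash

python3 -m pendant '{"xyz":[[-0.3,1.4,2],[-0.2,0.9,3],[0,0,3],[0,0,1.8],[0,0,0]],"spin":[0,-0.01,0,0,0]}' 
python3 - <<'E'
from h import *
go([.493,.404,.0585],-2.815)
E
```

```text
clock: 18.4
ee_pos: [0.4982, 0.3939, 0.0692]
tcp_rot: [-0.155, 0.988, 0.001, 0.002]
contact_force: [-0.3, -0.4, -3.1]
opening: 0.0229
t 18.4 p [0.4982 0.3939 0.0692] xax [-0.952 -0.307 -0.005] yaw -2.83 z [ 0.004  0.003 -1.   ] F [-0.3 -0.4 -3.1] op 0.0229 j [ 0.67  0.48 -0.19  0.9  -0.    0.36]
tool cm [0.19 1.12 1.07] spin -0.015
```

```bash

python3 -m pendant '{"xyz":[[0,0.5,0.8],[0,0,0.3],[0,0,0]],"spin":[0,0,0]}' 
python3 - <<'E'
from h import *
go([.493,.404,.0585],-2.815)
E
```

```text
clock: 18.7
ee_pos: [0.4989, 0.3965, 0.0595]
tcp_rot: [-0.153, 0.988, 0.001, 0.003]
contact_force: [-0.1, 0.6, -2.8]
opening: 0.0229
t 18.7 p [0.4989 0.3965 0.0595] xax [-0.953 -0.302 -0.006] yaw -2.8343 z [ 0.006  0.003 -1.   ] F [-0.1  0.6 -2.8] op 0.0229 j [ 0.67  0.49 -0.2   0.88 -0.    0.36]
tool cm [0.34 0.89 0.1 ] spin -0.019
```

```bash

python3 -m pendant '{"xyz":[[0,0,0.25],[0,0,0.1]],"spin":[0,0]}' 
python3 -m pendant '{"xyz":[[0,0,0],[0,0,0],[0,0,0],[0,0,0],[0,0,0]],"spin":[0,0,0,0,0]}' 0
python3 - <<'E'
from h import *
st()
im=cams.capture('wrist'); cv2.imwrite('pics/j.png',im[:,:,::-1])
E
```

```text
clock: 18.9
ee_pos: [0.5001, 0.3971, 0.058]
tcp_rot: [-0.153, 0.988, 0.002, 0.004]
contact_force: [-0.5, -0.9, 1.4]
opening: 0.0232
clock: 19.4
ee_pos: [0.5019, 0.399, 0.0608]
tcp_rot: [-0.153, 0.988, 0.003, 0.007]
contact_force: [0.3, 0.3, 0.7]
opening: 0.0857
t 19.4 p [0.5019 0.399  0.0608] xax [-0.953 -0.303 -0.014] yaw -2.8341 z [ 0.012  0.008 -1.   ] F [0.3 0.3 0.7] op 0.0857 j [ 0.67  0.49 -0.2   0.87 -0.    0.36]
```

View pics/j.png

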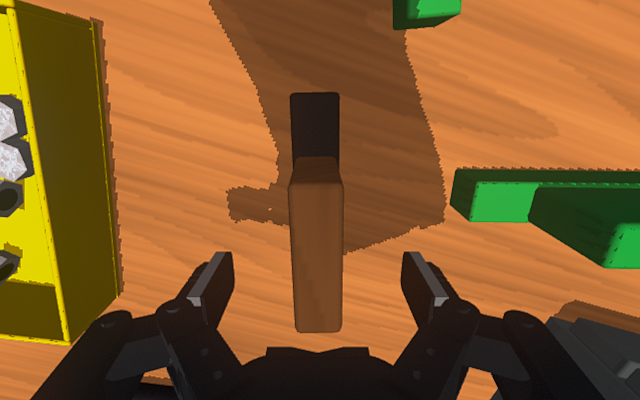

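The sweeper stands free. Nuts are visible in the bin at the left edge, (5,118), (10,158), (8,198) and (5,265). I'll rise and confirm.

```bash

python3 -m pendant '{"xyz":[[0,0,-3],[0,0,-4],[0,0,-4.5],[0,-1,-4.5],[0.5,-3,-2],[0.5,-4,0],[0,-2,0]],"spin":[0,0,0,0,0.05,0.1,0.1]}' 
python3 - <<'E'
from h import *
st()
im=cams.capture('wrist'); cv2.imwrite('pics/k.png',im[:,:,::-1])
E
```

```text
clock: 20.15
ee_pos: [0.5148, 0.2976, 0.2461]
tcp_rot: [-0.028, 1.0, 0.003, 0.006]
contact_force: [0.1, -0.1, -0.6]
opening: 0.0855
t 20.15 p [0.5148 0.2976 0.2461] xax [-0.998 -0.055 -0.012] yaw -3.0863 z [ 0.011  0.006 -1.   ] F [ 0.1 -0.1 -0.6] op 0.0855 j [ 0.52  0.29 -0.05  1.22 -0.    0.47]
```

View pics/k.png

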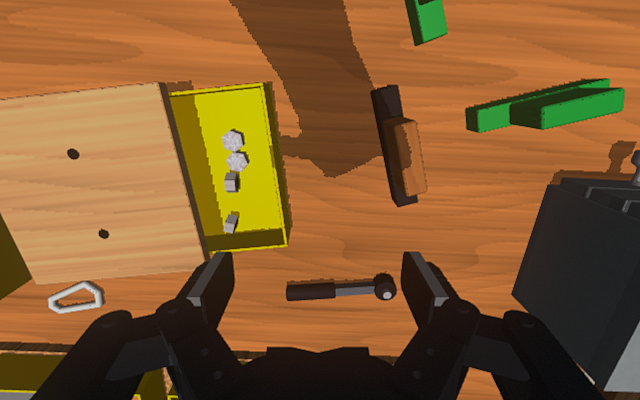

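All four nuts are in the bin, at (232,140), (237,161), (231,183) and (231,222), and the leaf is bare. Next is the handle.

```bash

python3 -m pendant '{"xyz":[[-0.5,-4.5,0],[-0.5,-4.5,0],[-0.5,-4.5,0],[-0.5,-4.5,0],[-0.3,-4.5,0],[0,-4.5,0],[0,-4.5,0],[0,-4.5,0]],"spin":[0,0,0,0,0,0,0,0]}' >/dev/null
python3 - <<'E'
from h import *
go([.52,-.38,.24],2.617)
E
```

```text
t 21.0 p [ 0.5597 -0.069   0.2445] xax [-0.998 -0.064 -0.016] yaw -3.0772 z [ 0.015  0.009 -1.   ] F [-0.1 -0.3  1.2] op 0.0854 j [-0.13  0.23 -0.13  1.2   0.01 -0.19]
tool cm [  5.97 -30.78   0.12] spin 0.589
```

```bash

python3 -m pendant '{"xyz":[[0.9,-4.5,0],[0.9,-4.5,0],[1,-4.5,0],[1.5,-4.2,0],[2,-4,0],[2,-3.5,0],[2,-3,0],[0.5,-1,0]],"spin":[0,0,0.08,0.1,0.1,0.1,0.1,0.1]}' >/dev/null
python3 - <<'E'
from h import *
go([.5335,-.399,.1],2.617)
im=cams.capture('wrist'); cv2.imwrite('pics/l.png',im[:,:,::-1])
E
```

```text
t 21.8 p [ 0.4329 -0.3581  0.2378] xax [-0.86  0.51 -0.01] yaw 2.6067 z [ 0.016  0.008 -1.   ] F [ 0.5 -0.2  0.4] op 0.0852 j [-0.7   0.23 -0.14  1.19  0.02 -0.17]
tool cm [-10.6    1.4   13.91] spin -0.01
```

View pics/l.png

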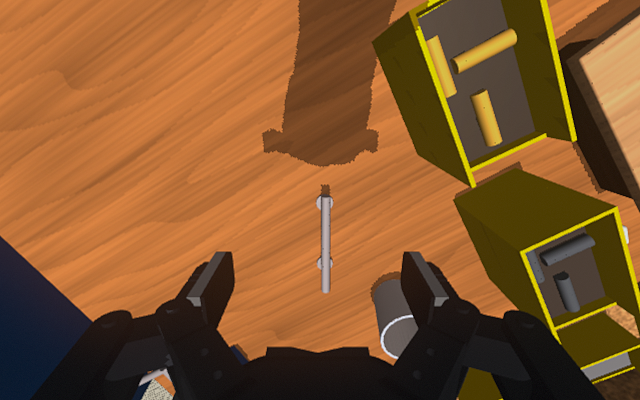

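```bash

python3 - <<'E'
from h import *
crop('pics/l.png','pics/lc.png',290,170,70,140,5)
s=r.get_state();c=cam('wrist',s)
a,b=onz(c,(324.8,195),.04),onz(c,(325.8,293),.04)
print(a,b,(a+b)/2,np.linalg.norm(a-b),np.arctan2(*(a-b)[1::-1]))
E
```

```text
[ 0.47157088 -0.36727777  0.04      ] [ 0.5971623 -0.4393733  0.04     ] [ 0.53436659 -0.40332553  0.04      ] 0.1448135754737816 2.620473955286826
```

View pics/lc.png

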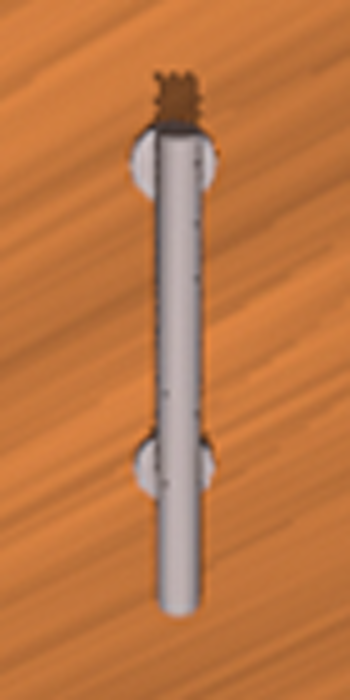

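```bash

python3 -m pendant '{"xyz":[[-3,0.4,1],[-4,0.5,3],[-3,0.5,4],[-0.6,0.3,4],[0,0,2],[0,0,0]],"spin":[-0.005,-0.01,0,0,0,0]}' >/dev/null
python3 - <<'E'
from h import *
s,e=st()
im=cams.capture('wrist'); cv2.imwrite('pics/m.png',im[:,:,::-1])
go([.534,-.402,.022],2.62)
crop('pics/m.png','pics/mc.png',220,150,200,200,4)
E
```

```text
t 22.45 p [ 0.5432 -0.3968  0.0961] xax [-0.873  0.488 -0.017] yaw 2.6323 z [ 0.022  0.006 -1.   ] F [ 0.   0.8 -0.2] op 0.0853 j [-0.64  0.51 -0.07  0.98  0.02 -0.13]
t 22.5 p [ 0.5435 -0.3971  0.0976] xax [-0.873  0.488 -0.018] yaw 2.632 z [ 0.023  0.005 -1.   ] F [ 0.5  0.3 -0.1] op 0.0856 j [-0.64  0.51 -0.07  0.98  0.02 -0.13]
tool cm [ 0.73 -1.01  7.53] spin 0.012
```

View pics/mc.png

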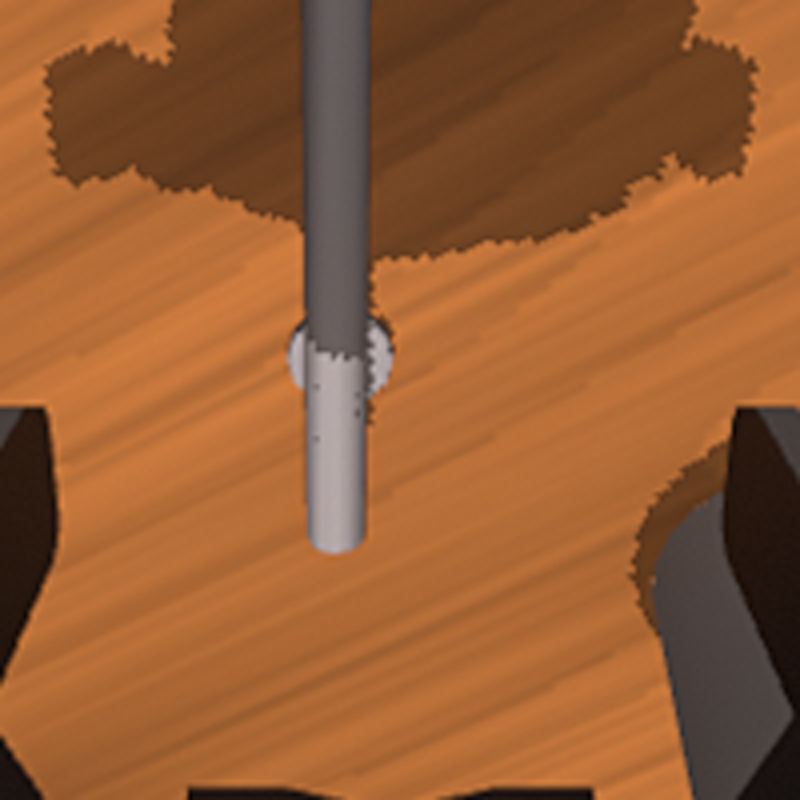

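```bash

python3 - <<'E'
from h import *
s=r.get_state();c=cam('wrist',s);e=R.from_quat(s['tcp_rot']).as_matrix()
im=cv2.imread('pics/m.png')
a,b=onz(c,(304,286),.038),onz(c,(304.3,155),.038)
f=onz(c,(305.2,238.5),.005)
d=(b-a)/np.linalg.norm(b-a); print('end',a.round(4),'ang',np.arctan2(d[1],d[0]),'centre',(a+.07*d).round(4),'foot',f.round(4),'centre from foot',(f+.048*d).round(4))
E
```

```text
end [ 0.5982 -0.4387  0.038 ] ang 2.6147977092765675 centre [ 0.5377 -0.4035  0.038 ] foot [ 0.5761 -0.4256  0.005 ] centre from foot [ 0.5346 -0.4015  0.005 ]
```

```bash

python3 -m pendant '{"xyz":[[0.4,-0.7,1],[0.2,-0.3,2.5],[0,0,2.5],[0,0,1],[0,0,0]],"spin":[0.012,0,0,0,0]}' >/dev/null
python3 - <<'E'
from h import *
go([.535,-.402,.022],2.617)
im=cams.capture('wrist'); cv2.imwrite('pics/n.png',im[:,:,::-1])
E
```

```text
t 23.0 p [ 0.538 -0.406  0.033] xax [-0.867  0.497 -0.029] yaw 2.6215 z [ 0.032 -0.003 -0.999] F [-1.1  0.3  0.1] op 0.0852 j [-0.66  0.56 -0.15  0.84  0.02 -0.14]
tool cm [0.49 0.18 1.09] spin 0.005
```

View pics/n.png

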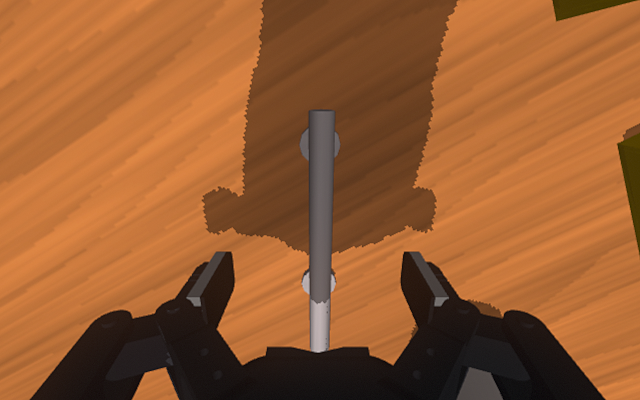

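```bash

python3 -m pendant '{"xyz":[[0.4,0.1,0.8],[0.1,0,0.5],[0,0,0]],"spin":[0,0,0]}' >/dev/null
python3 - <<'E'
from h import *
go([.535,-.402,.022],2.617)
E
python3 -m pendant '{"xyz":[[0,0,0.1],[0,0,0.1],[0,0,0.1],[0,0,0],[0,0,0],[0,0,0],[0,0,0]],"spin":[0,0,0,0,0,0,0]}' 1 60
python3 - <<'E'
from h import *
st()
im=cams.capture('wrist'); cv2.imwrite('pics/o.png',im[:,:,::-1])
E
```

```text
t 23.35 p [ 0.5365 -0.4044  0.0236] xax [-0.867  0.497 -0.036] yaw 2.6214 z [ 0.037 -0.007 -0.999] F [ 0.1 -0.4  0.1] op 0.0851 j [-0.65  0.56 -0.17  0.81  0.02 -0.13]
tool cm [0.25 0.13 0.15] spin 0.004
clock: 24.05
ee_pos: [0.5375, -0.4048, 0.0218]
tcp_rot: [0.257, 0.966, 0.001, 0.02]
contact_force: [0.0, 0.3, 0.1]
opening: 0.0099
t 24.05 p [ 0.5375 -0.4048  0.0218] xax [-0.867  0.496 -0.038] yaw 2.6217 z [ 0.039 -0.008 -0.999] F [0.  0.3 0.1] op 0.0099 j [-0.65  0.56 -0.17  0.8   0.02 -0.13]
```

View pics/o.png

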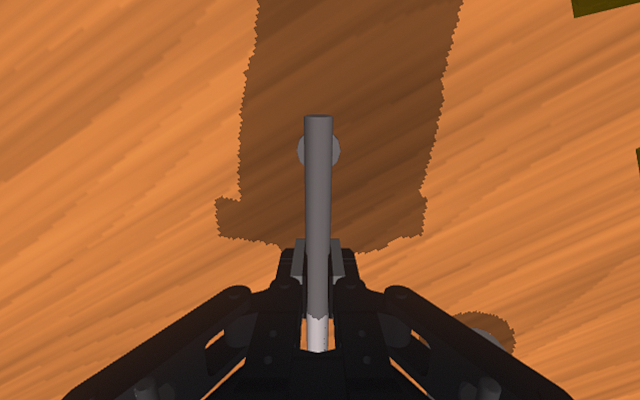

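```bash

python3 -m pendant '{"xyz":[[0,0,-1],[0,0,-3],[0,0,-4.5],[0,0,-4.5],[0,0,-4.5],[0,0,-4],[0,0,-2],[0,0,0]],"spin":[0,0,0,0,0,0,0,0]}' - 90
python3 - <<'E'
from h import *
go([.557,.0455,.2],-2.987)
im=cams.capture('wrist'); cv2.imwrite('pics/p.png',im[:,:,::-1])
im=cams.capture('side'); cv2.imwrite('pics/p_s.png',im[:,:,::-1])
crop('pics/p_s.png','pics/p_sc.png',280,250,200,150,4)
E
```

```text
clock: 24.9
ee_pos: [0.5257, -0.4016, 0.2673]
tcp_rot: [0.257, 0.966, 0.002, 0.018]
contact_force: [1.0, -0.3, -1.1]
opening: 0.009
t 24.9 p [ 0.5257 -0.4016  0.2673] xax [-0.867  0.497 -0.033] yaw 2.6216 z [ 0.035 -0.006 -0.999] F [ 1.  -0.3 -1.1] op 0.009 j [-0.66  0.4   0.15  1.29  0.02 -0.14]
tool cm [19.71 40.27  6.59] spin -0.675
```

View pics/p_sc.png

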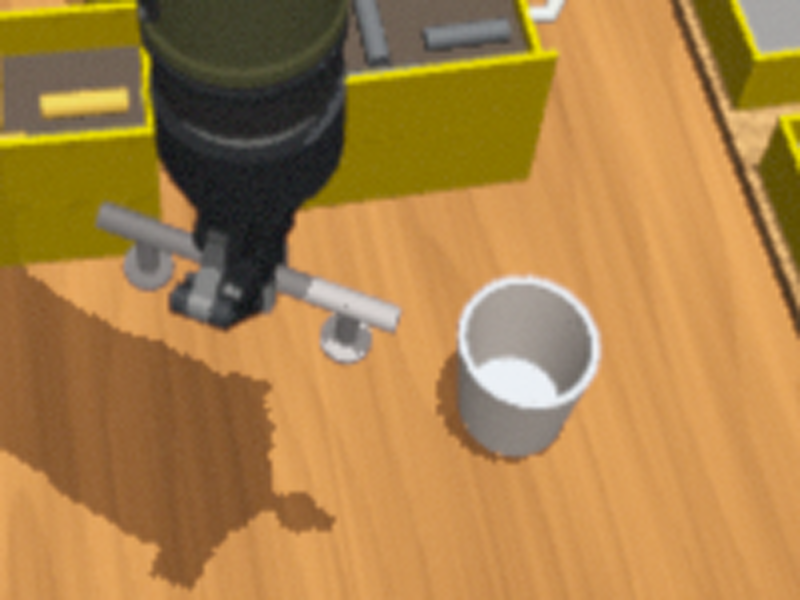

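View pics/p.png

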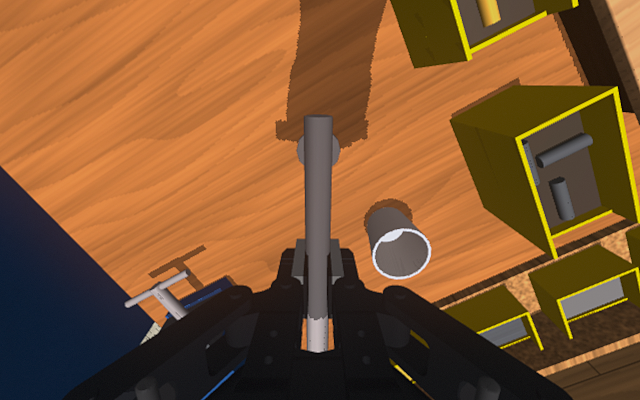

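```bash

python3 -m pendant '{"xyz":[[1,2,0],[2,4,0],[2,4,0],[2,4,0],[2,4,0],[2,4,0],[2,4,0],[2,4,0]],"spin":[0,0,0,0,0,0,0,0]}' >/dev/null
python3 - <<'E'
from h import *
go([.557,.0455,.2],-2.987)
E
```

```text
t 25.8 p [ 0.5345 -0.0569  0.2424] xax [-0.862  0.506  0.001] yaw 2.6108 z [ 0.003  0.007 -1.   ] F [ 0.7  0.2 -1.4] op 0.0092 j [-0.11  0.19 -0.18  1.2   0.01  0.42]
tool cm [3.24 9.94 4.32] spin -0.685
```

```bash

python3 -m pendant '{"xyz":[[0.6,2,0],[1,2.5,0],[1,2,0],[0.3,1,0],[0,0,0]],"spin":[-0.14,-0.14,-0.14,-0.14,-0.12]}' >/dev/null
python3 - <<'E'
from h import *
go([.557,.0455,.2],-2.987)
Rg=R.from_quat([.257,.966,.001,.02]).as_matrix()
zo=Rg.T@[0,0,1]; s,e=st(); print('handle up now',(e@zo).round(3))
E
```

```text
t 26.3 p [0.524  0.0324 0.2299] xax [-0.983 -0.183  0.016] yaw -2.9574 z [-0.018  0.008 -1.   ] F [-0.1 -0.1 -0.7] op 0.0091 j [ 0.06  0.19 -0.21  1.19  0.01 -0.13]
tool cm [-3.53  0.65  2.95] spin 0.03
t 26.3 p [0.524  0.0324 0.2299] xax [-0.983 -0.183  0.016] yaw -2.9574 z [-0.018  0.008 -1.   ] F [-0.1 -0.1 -0.7] op 0.0091 j [ 0.06  0.19 -0.21  1.19  0.01 -0.13]
handle up now [0.053 0.011 0.999]
```

```bash

python3 -m pendant '{"xyz":[[-3,-0.4,-0.3],[-4.8,-0.6,-0.5],[-4.8,-0.6,-0.5],[-4.8,-0.6,-0.5],[-4.8,-0.6,-0.5],[-4.8,-0.6,-0.5],[-4.8,-0.6,-0.5]],"spin":[0.01,0.01,0.01,0,0,0,0]}' >/dev/null
python3 - <<'E'
from h import *
st()
E
```

```text
t 27.0 p [0.8189 0.0461 0.234 ] xax [-0.986 -0.159  0.046] yaw -2.9822 z [-0.047  0.007 -0.999] F [ 1.3 -1.  -0.9] op 0.009 j [ 0.05  0.88  0.9   1.63  0.01 -0.11]
```

```bash

python3 -m pendant '{"xyz":[[-4.5,-0.6,-0.3],[-4.5,-0.6,-0.3]],"spin":[0,0]}' >/dev/null
python3 - <<'E'
from h import *
st()
E
```

```text
t 27.2 p [0.8692 0.047  0.2191] xax [-0.987 -0.158  0.019] yaw -2.9824 z [-0.02   0.008 -1.   ] F [68.2  4.4 61.4] op 0.0091 j [ 0.05  1.08  1.25  1.77  0.01 -0.11]
```

```bash

python3 -m pendant '{"xyz":[[0,0,0]],"spin":[0]}' >/dev/null
python3 - <<'E'
from h import *
st()
im=cams.capture('scene'); cv2.imwrite('pics/q.png',im[:,:,::-1]); st()
E
```

```text
t 27.3 p [0.8654 0.0467 0.2039] xax [-0.987 -0.158  0.041] yaw -2.9824 z [-0.042  0.007 -0.999] F [ 0.1  0.4 -3.8] op 0.0091 j [ 0.05  1.09  1.24  1.76  0.01 -0.11]
t 27.35 p [0.8667 0.0469 0.2073] xax [-0.987 -0.158  0.035] yaw -2.9824 z [-0.036  0.007 -0.999] F [ 0.1 -0.3 -1.7] op 0.009 j [ 0.05  1.08  1.24  1.76  0.01 -0.11]
```

View pics/q.png

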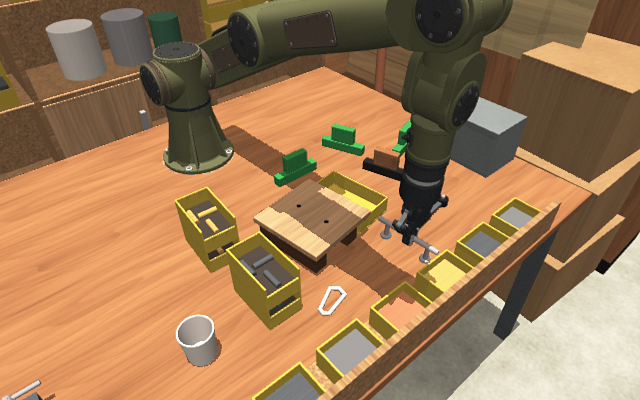

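Nothing is touched, so the spike came from joint 3 hitting its stop. I'll push gently from here.

```bash

python3 -m pendant '{"xyz":[[-2,-0.2,-0.5],[-2,-0.2,-0.5]],"spin":[0,0]}'
python3 - <<'E'
from h import *
st()
E
```

```text
clock: 27.55
ee_pos: [0.8835, 0.0481, 0.2042]
tcp_rot: [-0.079, 0.997, 0.005, -0.001]
contact_force: [0.4, 0.3, -2.0]
opening: 0.0088
t 27.55 p [0.8835 0.0481 0.2042] xax [-0.987 -0.158  0.002] yaw -2.9827 z [-0.003  0.009 -1.   ] F [ 0.4  0.3 -2. ] op 0.0088 j [ 0.05  1.09  1.25  1.73  0.01 -0.11]
```

```bash

python3 -m pendant '{"xyz":[[-2,-0.2,-0.5],[-0.5,0,-0.2]],"spin":[0,0]}'
python3 - <<'E'
from h import *
go([.557,.0455,.2],-2.987)
E
```

```text
clock: 27.75
ee_pos: [0.8952, 0.0495, 0.2079]
tcp_rot: [-0.079, 0.997, 0.004, 0.013]
contact_force: [0.5, 1.0, -1.1]
opening: 0.0089
t 27.75 p [0.8952 0.0495 0.2079] xax [-0.987 -0.158 -0.027] yaw -2.9828 z [ 0.025  0.011 -1.   ] F [ 0.5  1.  -1.1] op 0.0089 j [ 0.05  1.09  1.25  1.71  0.01 -0.11]
tool cm [33.47  4.95 -0.08] spin 0.004
```

```bash

python3 -m pendant '{"xyz":[[2.5,0.4,0],[4.3,0.7,0],[4.3,0.7,0],[4.3,0.7,0],[4.3,0.7,0],[4.3,0.7,0],[4,0.6,0],[2,0.3,0]],"spin":[0,0,0,0,0,0,0,0]}' >/dev/null
python3 - <<'E'
from h import *
go([.557,.0455,.15],-2.987)
Rg=R.from_quat([.257,.966,.001,.02]).as_matrix()
zo=Rg.T@[0,0,1]; s,e=st(); print('handle up now',(e@zo).round(3))
E
```

```text
t 28.55 p [0.6224 0.0504 0.2083] xax [-0.986 -0.158 -0.054] yaw -2.9826 z [ 0.053  0.013 -0.999] F [ 0.8  0.5 -0.2] op 0.0098 j [ 0.08  0.32 -0.09  1.11  0.01 -0.08]
tool cm [6.84 0.53 5.47] spin 0.004
t 28.55 p [0.6224 0.0504 0.2083] xax [-0.986 -0.158 -0.054] yaw -2.9826 z [ 0.053  0.013 -0.999] F [ 0.8  0.5 -0.2] op 0.0098 j [ 0.08  0.32 -0.09  1.11  0.01 -0.08]
handle up now [-0.017  0.006  1.   ]
```

```bash

python3 -m pendant '{"xyz":[[3,0.2,1],[3.2,0.2,1.5],[0.6,0.1,2],[0,0,1],[0,0,0]],"spin":[0.004,0,0,0,0]}' >/dev/null
python3 - <<'E'
from h import *
go([.557,.0455,.15],-2.987)
Rg=R.from_quat([.257,.966,.001,.02]).as_matrix()
zo=Rg.T@[0,0,1]; s,e=st(); print('handle up now',(e@zo).round(3))
E
```

```text
t 29.05 p [0.5565 0.0459 0.1593] xax [-0.985 -0.155 -0.075] yaw -2.9858 z [ 0.074  0.014 -0.997] F [ 0.3  0.1 -0.7] op 0.0091 j [ 0.08  0.21 -0.35  0.93  0.01 -0.08]
tool cm [ 0.02 -0.05  0.93] spin 0.001
t 29.05 p [0.5565 0.0459 0.1593] xax [-0.985 -0.155 -0.075] yaw -2.9858 z [ 0.074  0.014 -0.997] F [ 0.3  0.1 -0.7] op 0.0091 j [ 0.08  0.21 -0.35  0.93  0.01 -0.08]
handle up now [-0.038  0.004  0.999]
```

```bash

python3 -m pendant '{"xyz":[[0,4,0],[0,4.5,0],[0,4.5,0],[0,-4.5,0],[0,-4.5,0],[0,-4,0]],"spin":[0,0,0,0,0,0]}' >/dev/null
python3 - <<'E'
from h import *
go([.557,.0455,.15],-2.987)
Rg=R.from_quat([.257,.966,.001,.02]).as_matrix()
zo=Rg.T@[0,0,1]; s,e=st(); print('handle up now',(e@zo).round(3))
E
```

```text
t 29.65 p [0.567  0.0655 0.169 ] xax [-0.979 -0.18  -0.095] yaw -2.9598 z [ 0.093  0.024 -0.995] F [-0.1 -0.7 -0.8] op 0.009 j [ 0.11  0.21 -0.33  0.93  0.01 -0.07]
tool cm [ 1.52 -1.8   1.75] spin 0.027
t 29.65 p [0.567  0.0655 0.169 ] xax [-0.979 -0.18  -0.095] yaw -2.9598 z [ 0.093  0.024 -0.995] F [-0.1 -0.7 -0.8] op 0.009 j [ 0.11  0.21 -0.33  0.93  0.01 -0.07]
handle up now [-0.057 -0.005  0.998]
```

```bash

python3 -m pendant '{"xyz":[[0.5,-1.5,-3],[0.5,0,-4.5],[0,0,-3],[0,4.5,0],[0,4.5,0],[0,-4.5,0],[0,-4.5,0],[0,0,0]],"spin":[0.02,0,0,0,0,0,0,0]}' >/dev/null
python3 - <<'E'
from h import *
go([.557,.0455,.15],-2.987)
Rg=R.from_quat([.257,.966,.001,.02]).as_matrix()
zo=Rg.T@[0,0,1]; s,e=st(); print('handle up now',(e@zo).round(3))
E
```

```text
t 30.45 p [0.5625 0.0551 0.291 ] xax [-0.978 -0.173 -0.12 ] yaw -2.9663 z [ 0.117  0.029 -0.993] F [-0.7  0.6 -1. ] op 0.0092 j [ 0.09  0.13 -0.16  1.17  0.02 -0.09]
tool cm [ 2.4  -0.96 13.9 ] spin 0.021
t 30.45 p [0.5625 0.0551 0.291 ] xax [-0.978 -0.173 -0.12 ] yaw -2.9663 z [ 0.117  0.029 -0.993] F [-0.7  0.6 -1. ] op 0.0092 j [ 0.09  0.13 -0.16  1.17  0.02 -0.09]
handle up now [-0.082 -0.011  0.997]
```

```bash

python3 -m pendant '{"xyz":[[3,0,-0.3],[4,0,-0.5],[4,0,-0.5],[3,0,-0.4],[2,0,-0.2]],"spin":[0,0,0,0,0]}' >/dev/null
python3 - <<'E'
from h import *
st()
E
```

```text
t 30.95 p [0.4073 0.027  0.2959] xax [-0.976 -0.17  -0.132] yaw -2.9688 z [ 0.129  0.031 -0.991] F [ 0.2  0.  -0.5] op 0.009 j [ 0.05 -0.19 -0.45  1.18  0.03 -0.13]
```

```bash

python3 -m pendant '{"xyz":[[0.5,0,3],[0.5,0,3.5],[0.5,0,3.5],[1,0,2]],"spin":[0,0,0,0]}' >/dev/null
python3 - <<'E'
from h import *
st()
E
```

```text
t 31.35 p [0.4057 0.0271 0.1811] xax [-0.974 -0.168 -0.154] yaw -2.9712 z [ 0.15   0.033 -0.988] F [ 0.4  0.1 -1.6] op 0.0088 j [ 0.05 -0.16 -0.69  0.88  0.03 -0.12]
```

```bash

python3 -m pendant '{"xyz":[[2,0,0.3],[2,0,0.3],[2,0,0.3],[1.5,0,0.3]],"spin":[0,0,0,0]}' >/dev/null
python3 - <<'E'
from h import *
st()
E
```

```text
t 31.75 p [0.3362 0.0153 0.1589] xax [-0.973 -0.166 -0.157] yaw -2.9723 z [ 0.154  0.034 -0.988] F [-0.1  0.  -0.8] op 0.0092 j [ 0.01 -0.29 -0.84  0.87  0.03 -0.15]
```

```bash

python3 - <<'E'
from h import *
print(onz(cam('scene'),(295,165),.04),onz(cam('side'),(241,192),.04))
E
python3 -m pendant '{"xyz":[[0.5,0,2],[0.5,0,2],[0.5,0,2],[0.5,0,0]],"spin":[0,0,0,0]}' >/dev/null
python3 - <<'E'
from h import *
st()
E
```

```text
[0.31627501 0.17615105 0.04      ] [0.31848282 0.15876895 0.04      ]
t 32.15 p [0.3297 0.014  0.0992] xax [-0.972 -0.165 -0.168] yaw -2.9738 z [ 0.164  0.035 -0.986] F [-0.4 -0.1 -1.7] op 0.0089 j [ 0.01 -0.25 -0.97  0.69  0.03 -0.16]
```

```bash

python3 -m pendant '{"xyz":[[1.5,0,-0.25],[1.5,0,-0.25],[1.5,0,-0.25],[1.5,0,-0.25]],"spin":[0,0,0,0]}' >/dev/null
python3 - <<'E'
from h import *
st()
E
```

```text
t 32.55 p [0.2753 0.0034 0.1095] xax [-0.972 -0.165 -0.166] yaw -2.9735 z [ 0.162  0.035 -0.986] F [-0.2 -0.2  0.2] op 0.009 j [-0.04 -0.4  -1.02  0.78  0.04 -0.2 ]
```

```bash

python3 -m pendant '{"xyz":[[2,0,0],[2,0,0]],"spin":[0,0]}' >/dev/null
python3 - <<'E'
from h import *
st()
E
```

```text
t 32.75 p [ 0.2476 -0.0045  0.1234] xax [-0.974 -0.166 -0.154] yaw -2.9728 z [ 0.15   0.036 -0.988] F [-0.6 -0.6 -0.6] op 0.0088 j [-0.08 -0.47 -1.02  0.87  0.05 -0.25]
```

```bash

python3 -m pendant '{"xyz":[[0.5,0,2.5],[0.5,0,2.5]],"spin":[0,0]}' >/dev/null
python3 - <<'E'
from h import *
st()
E
```

```text
t 32.95 p [ 0.266  -0.0073  0.1044] xax [-0.977 -0.166 -0.136] yaw -2.9737 z [ 0.132  0.037 -0.991] F [ 0.5  0.2 -1.5] op 0.0094 j [-0.09 -0.38 -1.02  0.8   0.05 -0.25]
```

```bash

python3 -m pendant '{"xyz":[[2,0,4],[2,0,4]],"spin":[0,0]}' >/dev/null
python3 - <<'E'
from h import *
st()
E
```

```text
t 33.15 p [ 0.2818 -0.0173  0.069 ] xax [-0.982 -0.168 -0.091] yaw -2.9719 z [ 0.085  0.042 -0.996] F [-0.3 -0.3 -0.1] op 0.0088 j [-0.12 -0.23 -1.02  0.7   0.05 -0.29]
```

```bash

python3 -m pendant '{"xyz":[[2,0,3.5]],"spin":[0]}' >/dev/null
python3 - <<'E'
from h import *
Rg=R.from_quat([.257,.966,.001,.02]).as_matrix()
zo=Rg.T@[0,0,1]; s,e=st(); print('handle up now',(e@zo).round(3))
E
```

```text
t 33.25 p [ 0.2867 -0.0229  0.0508] xax [-0.983 -0.169 -0.069] yaw -2.971 z [ 0.062  0.046 -0.997] F [ 0.7  1.1 -0.1] op 0.0088 j [-0.14 -0.16 -1.02  0.65  0.05 -0.31]
handle up now [-0.026 -0.027  0.999]
```

```bash

python3 -m pendant '{"xyz":[[-0.5,0,-3],[-0.5,0,-4],[-1,0.5,-3.5],[-3,1,0],[-4,1,0],[-4,1,0]],"spin":[0,0,0,0,0,0]}' >/dev/null
python3 - <<'E'
from h import *
Rg=R.from_quat([.257,.966,.001,.02]).as_matrix()
zo=Rg.T@[0,0,1]; s,e=st(); print('handle up now',(e@zo).round(3))
go([.557,.0455,.15],-2.987)
E
```

```text
t 33.85 p [0.406  0.0278 0.1749] xax [-0.985 -0.161 -0.068] yaw -2.9791 z [ 0.061  0.046 -0.997] F [-0.4 -0.3 -1.2] op 0.0087 j [ 0.03 -0.07 -0.62  0.96  0.04 -0.13]
handle up now [-0.026 -0.028  0.999]
t 33.85 p [0.406  0.0278 0.1749] xax [-0.985 -0.161 -0.068] yaw -2.9791 z [ 0.061  0.046 -0.997] F [-0.4 -0.3 -1.2] op 0.0087 j [ 0.03 -0.07 -0.62  0.96  0.04 -0.13]
tool cm [-14.99  -0.82   3.49] spin 0.008
```

Level to about 1.5° now. I'll continue over the holes.

```bash

python3 -m pendant '{"xyz":[[-3.5,-0.2,0.4],[-4,-0.2,0.6],[-4,-0.2,0.6],[-3,-0.2,0.6],[0,0,0.4],[0,0,0]],"spin":[0.008,0,0,0,0,0]}' >/dev/null
python3 - <<'E'
from h import *
Rg=R.from_quat([.257,.966,.001,.02]).as_matrix()
zo=Rg.T@[0,0,1]; s,e=st(); print('handle up now',(e@zo).round(3))
go([.557,.0455,.15],-2.987)
E
```

```text
t 34.45 p [0.5686 0.0478 0.17  ] xax [-0.984 -0.156 -0.085] yaw -2.9842 z [ 0.078  0.048 -0.996] F [-1.1  0.  -1.7] op 0.0088 j [ 0.06  0.22 -0.31  0.95  0.04 -0.1 ]
handle up now [-0.042 -0.03   0.999]
t 34.45 p [0.5686 0.0478 0.17  ] xax [-0.984 -0.156 -0.085] yaw -2.9842 z [ 0.078  0.048 -0.996] F [-1.1  0.  -1.7] op 0.0088 j [ 0.06  0.22 -0.31  0.95  0.04 -0.1 ]
tool cm [ 1.34 -0.11  1.89] spin 0.003
```

```bash

python3 -m pendant '{"xyz":[[-3,-0.4,-3],[-4.5,-0.6,-1],[-4.5,-0.6,0.2],[-4.5,-0.6,0.3],[-4.5,-0.6,0.3],[-3.5,-0.5,0.2]],"spin":[0,0,0,0,0,0]}' >/dev/null
python3 - <<'E'
from h import *
st()
E
```

```text
t 35.05 p [0.8066 0.0507 0.2256] xax [-0.985 -0.155 -0.078] yaw -2.9853 z [ 0.071  0.048 -0.996] F [ 1.2  0.1 -1.3] op 0.0091 j [ 0.04  0.68  0.5   1.32  0.05 -0.11]
```

```bash

python3 -m pendant '{"xyz":[[0,0,0],[0,0,0],[0,0,0],[0,0,0]],"spin":[0,0,0,0]}' >/dev/null
python3 - <<'E'
from h import *
st()
E
```

```text
t 35.45 p [0.8059 0.0499 0.2257] xax [-0.985 -0.154 -0.076] yaw -2.9863 z [ 0.069  0.048 -0.996] F [-0.8 -0.3 -0.7] op 0.0091 j [ 0.04  0.68  0.5   1.33  0.05 -0.11]
```

```bash

python3 -m pendant '{"xyz":[[3.5,0.6,0],[4.6,0.7,-0.2],[4.6,0.7,-0.2],[4.6,0.7,-0.2],[4.6,0.7,-0.2],[4.6,0.7,-0.3],[4.6,0.7,-0.3],[4.6,0.7,-0.3]],"spin":[0,0,0,0,0,0,0,0]}' >/dev/null
python3 - <<'E'
from h import *
st()
E
```

```text
t 36.25 p [0.4256 0.0478 0.2174] xax [-0.985 -0.154 -0.084] yaw -2.9867 z [ 0.077  0.049 -0.996] F [-0.1 -0.3 -0.5] op 0.0091 j [ 0.08 -0.07 -0.53  1.04  0.04 -0.08]
```

```bash

python3 -m pendant '{"xyz":[[3,0.6,1],[3,0.6,3],[3,0.5,3],[2.5,0.5,3],[1,0.2,1]],"spin":[0,0,0,0,0]}' >/dev/null
python3 - <<'E'
from h import *
st()
E
```

```text
t 36.75 p [0.2937 0.0569 0.0969] xax [-0.983 -0.154 -0.097] yaw -2.9867 z [ 0.09   0.051 -0.995] F [-0.5 -0.2 -1.2] op 0.0092 j [ 0.15 -0.25 -0.96  0.76  0.04 -0.  ]
```

```bash

python3 -m pendant '{"xyz":[[1,-3,0],[2,0,2.5],[2,0.4,3.5]],"spin":[0,0,0]}' >/dev/null
python3 - <<'E'
from h import *
Rg=R.from_quat([.257,.966,.001,.02]).as_matrix()
zo=Rg.T@[0,0,1]; s,e=st(); print('handle up now',(e@zo).round(3))
E
```

```text
t 37.05 p [0.2803 0.0267 0.061 ] xax [-0.985 -0.16  -0.072] yaw -2.9809 z [ 0.065  0.05  -0.997] F [-0.7  0.3 -0.9] op 0.0087 j [ 0.04 -0.2  -1.02  0.68  0.05 -0.12]
handle up now [-0.029 -0.031  0.999]
```

```bash

python3 -m pendant '{"xyz":[[1,0,-4],[2.5,0.5,3],[2.5,0.6,4]],"spin":[0,0,0]}' >/dev/null
python3 - <<'E'
from h import *
Rg=R.from_quat([.257,.966,.001,.02]).as_matrix()
zo=Rg.T@[0,0,1]; s,e=st(); print('handle up now',(e@zo).round(3))
E
```

```text
t 37.35 p [0.2541 0.0299 0.0642] xax [-0.987 -0.16  -0.025] yaw -2.9813 z [ 0.018  0.047 -0.999] F [ 1.2  0.1 -1.8] op 0.009 j [ 0.06 -0.22 -1.03  0.75  0.05 -0.1 ]
handle up now [ 0.018 -0.028  0.999]
```

```bash

python3 -m pendant '{"xyz":[[-0.5,0,-3],[-1,0,-4],[-3,-0.3,-2.5],[-4.5,-0.4,0.2],[-4.5,-0.4,0.2],[-4.5,-0.4,0.2],[-4.5,-0.4,0.2],[-4.5,-0.4,0.2]],"spin":[0,0,0,0,0,0,0,0]}' >/dev/null
python3 - <<'E'
from h import *
Rg=R.from_quat([.257,.966,.001,.02]).as_matrix()
zo=Rg.T@[0,0,1]; s,e=st(); print('handle up now',(e@zo).round(3))
go([.557,.0455,.13],-2.987)
E
```

```text
t 38.15 p [0.5177 0.0469 0.1608] xax [-0.986 -0.161 -0.033] yaw -2.9802 z [ 0.026  0.047 -0.999] F [ 0.1 -1.  -0.7] op 0.0089 j [ 0.06  0.18 -0.39  0.98  0.05 -0.1 ]
handle up now [ 0.01  -0.029  1.   ]
t 38.15 p [0.5177 0.0469 0.1608] xax [-0.986 -0.161 -0.033] yaw -2.9802 z [ 0.026  0.047 -0.999] F [ 0.1 -1.  -0.7] op 0.0089 j [ 0.06  0.18 -0.39  0.98  0.05 -0.1 ]
tool cm [-3.75 -0.91  3.17] spin 0.007
```

Nearly level. I'll move above the holes and look.

```bash

python3 -m pendant '{"xyz":[[-2,-0.4,1.2],[-1.7,-0.3,1],[0,0,0.5],[0,0,0]],"spin":[0.007,0,0,0]}' >/dev/null
python3 - <<'E'
from h import *
Rg=R.from_quat([.257,.966,.001,.02]).as_matrix()
zo=Rg.T@[0,0,1]; s,e=st(); print('handle up now',(e@zo).round(3))
go([.557,.0455,.107],-2.987)
for n in ['scene','side','wrist']:
    im=cams.capture(n); cv2.imwrite(f'pics/r_{n}.png',im[:,:,::-1])
crop('pics/r_side.png','pics/r1.png',270,150,120,100,6)
crop('pics/r_scene.png','pics/r2.png',250,160,130,100,6)
E
```

```text
t 38.55 p [0.56   0.0476 0.1374] xax [-0.987 -0.154 -0.041] yaw -2.987 z [ 0.034  0.048 -0.998] F [-0.9 -0.1 -0.9] op 0.0089 j [ 0.06  0.27 -0.33  0.93  0.05 -0.1 ]
handle up now [ 0.001 -0.03   1.   ]
t 38.55 p [0.56   0.0476 0.1374] xax [-0.987 -0.154 -0.041] yaw -2.987 z [ 0.034  0.048 -0.998] F [-0.9 -0.1 -0.9] op 0.0089 j [ 0.06  0.27 -0.33  0.93  0.05 -0.1 ]
tool cm [ 0.45 -0.29  3.02] spin -0.0
```

View pics/r1.png

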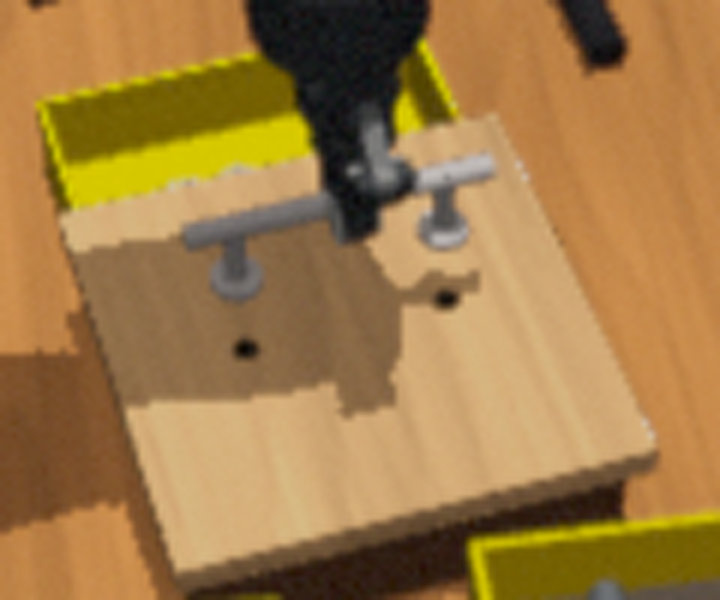

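View pics/r2.png

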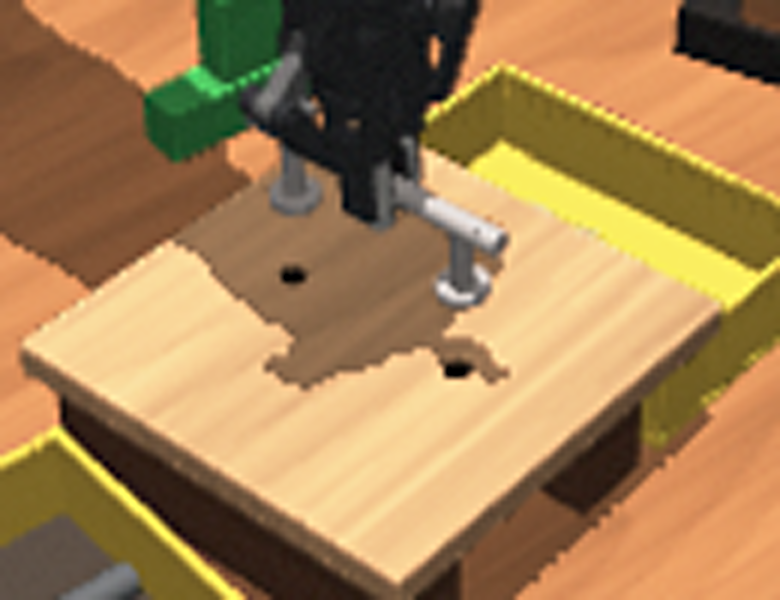

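View pics/r_wrist.png

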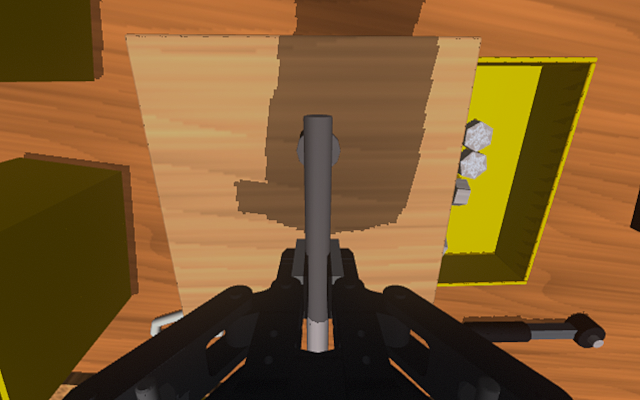

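```bash
cat > feet.py <<'E'
from h import *
def feet(sd,sc,ods,ocs,k=6):
    cs=cam('scene');cd=cam('side')
    P=[]
    for a,b in zip(sd,sc):
        a=((a[0]+.5)/k-.5+ods[0],(a[1]+.5)/k-.5+ods[1]); b=((b[0]+.5)/k-.5+ocs[0],(b[1]+.5)/k-.5+ocs[1])
        p,g=tri(cs,b,cd,a); P.append(p); print(p.round(4),g.round(4))
    v=P[1]-P[0]; print('mid',((P[0]+P[1])/2).round(4),'len',np.linalg.norm(v).round(4),'yaw',np.arctan2(v[1],v[0]).round(4),'slope',(v[2]/np.linalg.norm(v)).round(4))
E
python3 - <<'E'
from feet import *
feet([(237,280),(444,231)],[(296,196),(463,288)],(270,150),(250,160))
print('bar ends');feet([(190,236),(492,165)],[(290,130),(497,240)],(270,150),(250,160))
s=r.get_state(); print(s['ee_pos'])
E
```

```text
[0.508  0.0432 0.1164] 0.0012
[0.6032 0.0571 0.1173] 0.0013
mid [0.5556 0.0501 0.1168] len 0.0963 yaw 0.1454 slope 0.0091
bar ends
[0.4895 0.0553 0.1357] 0.0017
[0.6241 0.057  0.1566] 0.0016
mid [0.5568 0.0561 0.1461] len 0.1363 yaw 0.0125 slope 0.1532
[0.56073483 0.04769208 0.13848823]
```

```bash

python3 - <<'E'
from h import *
s,e=st(); print((e.T@np.array([.15,-.47,-2.7])).round(2))
E
python3 -m pendant '{"xyz":[[-0.2,-0.3,0.9],[-0.1,-0.3,0.9],[0,0,0.6],[0,0,0]],"spin":[-0.009,0,0,0]}' >/dev/null
python3 - <<'E'
from h import *
Rg=R.from_quat([.257,.966,.001,.02]).as_matrix()
zo=Rg.T@[0,0,1]; s,e=st(); print('handle up now',(e@zo).round(3))
for n in ['scene','side']:
    im=cams.capture(n); cv2.imwrite(f'pics/t_{n}.png',im[:,:,::-1])
crop('pics/t_side.png','pics/t1.png',290,170,90,70,8)
crop('pics/t_scene.png','pics/t2.png',270,170,90,70,8)
E
```

```text
t 38.7 p [0.5607 0.0477 0.1385] xax [-0.987 -0.154 -0.043] yaw -2.987 z [ 0.036  0.048 -0.998] F [-0.  0. -2.] op 0.0089 j [ 0.06  0.27 -0.33  0.93  0.05 -0.1 ]
[ 0.04 -0.6   2.68]
t 39.1 p [0.5645 0.0429 0.114 ] xax [-0.985 -0.164 -0.045] yaw -2.9771 z [ 0.038  0.048 -0.998] F [-0.1  0.2 -1.1] op 0.0086 j [ 0.05  0.29 -0.36  0.88  0.05 -0.12]
handle up now [-0.002 -0.03   1.   ]
```

View pics/t1.png

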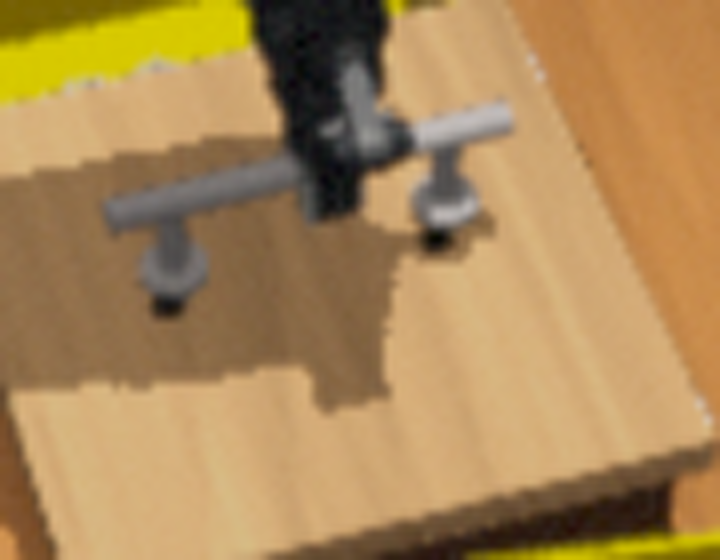

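View pics/t2.png

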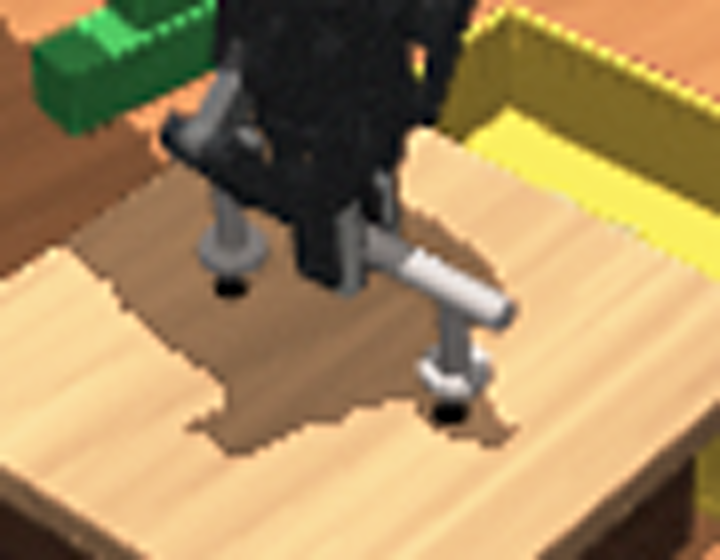

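```bash

python3 - <<'E'
from feet import *
feet([(173,267),(447,203)],[(233,250),(455,371)],(290,170),(270,170),8)
st()
E
```

```text
[0.5122 0.0383 0.0931] 0.0001
[0.6077 0.0521 0.0947] 0.0018
mid [0.5599 0.0452 0.0939] len 0.0965 yaw 0.1431 slope 0.0171
t 39.2 p [0.5651 0.043  0.1148] xax [-0.985 -0.164 -0.046] yaw -2.977 z [ 0.039  0.048 -0.998] F [ 0.3 -0.5 -1.7] op 0.0092 j [ 0.05  0.29 -0.36  0.88  0.05 -0.12]
```

```bash

python3 - <<'E'
from h import *
s,e=st(); print((e.T@np.array([-.32,.02,-.65])).round(2))
E
python3 -m pendant '{"xyz":[[0.4,0,0.4],[0.1,0.05,0.25]],"spin":[0,0]}' >/dev/null
python3 - <<'E'
from h import *
s,e=st()
for n in ['scene','side']:
    im=cams.capture(n); cv2.imwrite(f'pics/u_{n}.png',im[:,:,::-1])
crop('pics/u_side.png','pics/u1.png',290,170,90,70,8)
crop('pics/u_scene.png','pics/u2.png',270,170,90,70,8)
st()
E
```

```text
t 39.2 p [0.5651 0.043  0.1148] xax [-0.985 -0.164 -0.046] yaw -2.977 z [ 0.039  0.048 -0.998] F [ 0.3 -0.5 -1.7] op 0.0092 j [ 0.05  0.29 -0.36  0.88  0.05 -0.12]
[0.34 0.05 0.64]
t 39.4 p [0.5606 0.043  0.1083] xax [-0.985 -0.164 -0.047] yaw -2.9771 z [ 0.04   0.048 -0.998] F [ 0.  -0.4 -0.8] op 0.0091 j [ 0.05  0.29 -0.38  0.86  0.05 -0.12]
t 39.5 p [0.5608 0.0431 0.1083] xax [-0.985 -0.164 -0.047] yaw -2.9769 z [ 0.04   0.048 -0.998] F [-0.1  1.  -1.3] op 0.009 j [ 0.05  0.29 -0.38  0.86  0.05 -0.12]
```

View pics/u1.png

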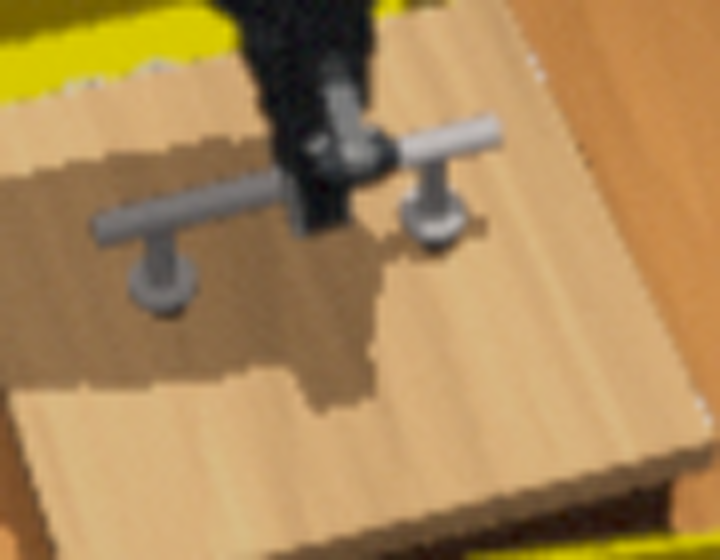

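View pics/u2.png

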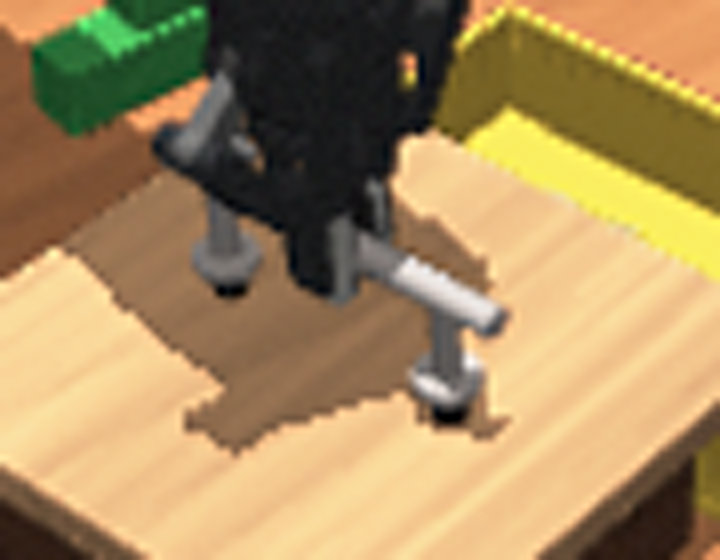

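```bash

python3 - <<'E'
from feet import *
feet([(163,284),(434,219)],[(227,263),(447,383)],(290,170),(270,170),8)
# predicted pixels of ideal foot disc centres at z .0875 (underside .085) in crops
h=np.array([.5571,.0454]);x=np.array([np.cos(.1546),np.sin(.1546)])
for n,o in(('side',(290,170)),('scene',(270,170))):
    for k in(-.048,.048):
        q=proj(cam(n),list(h+k*x)+[.0875]); print(n,((q-o+.5)*8-.5).round(1))
E
```

```text
[0.5085 0.0383 0.085 ] 0.0
[0.6034 0.0526 0.0866] 0.0014
mid [0.5559 0.0455 0.0858] len 0.096 yaw 0.1486 slope 0.0162
side [166.4 279.6]
side [436.7 214.2]
scene [228.2 259.4]
scene [448.7 384.3]
```

```bash

python3 -m pendant '{"xyz":[[-0.12,0,-0.05]],"spin":[0]}'
python3 - <<'E'
from h import *
for n in ['scene','side','wrist']:
    im=cams.capture(n); cv2.imwrite(f'pics/v_{n}.png',im[:,:,::-1])
crop('pics/v_side.png','pics/v1.png',290,170,90,70,8)
crop('pics/v_scene.png','pics/v2.png',270,170,90,70,8)
st()
E
```

```text
clock: 39.6
ee_pos: [0.5618, 0.0433, 0.1088]
tcp_rot: [-0.083, 0.996, 0.022, 0.022]
contact_force: [-0.1, -0.1, -1.5]
opening: 0.0091
t 39.75 p [0.5623 0.0433 0.109 ] xax [-0.985 -0.164 -0.048] yaw -2.9768 z [ 0.041  0.048 -0.998] F [-0.1 -1.  -1.1] op 0.0083 j [ 0.05  0.29 -0.37  0.87  0.05 -0.12]
```

View pics/v1.png

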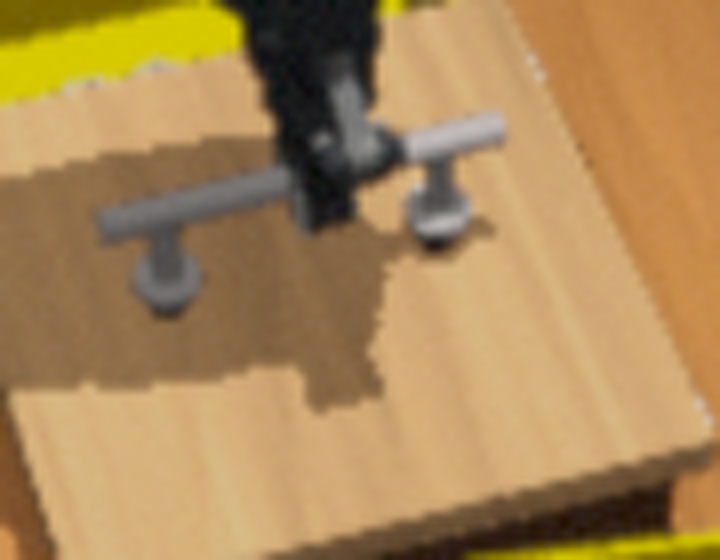

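View pics/v2.png

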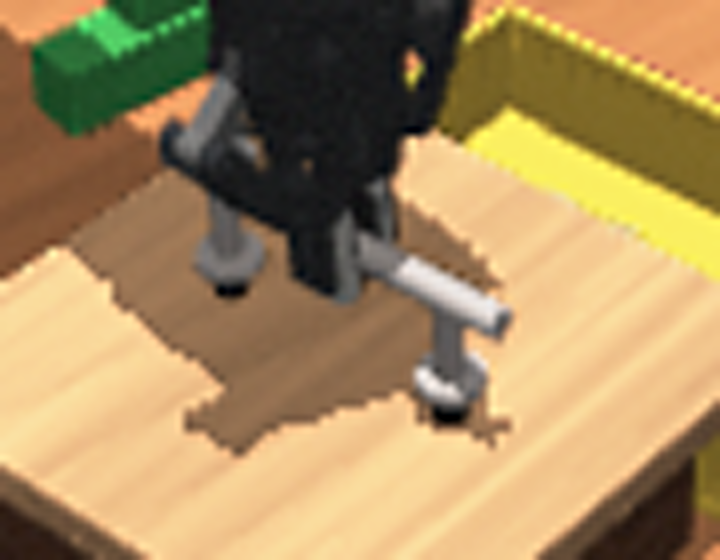

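View pics/v_scene.png

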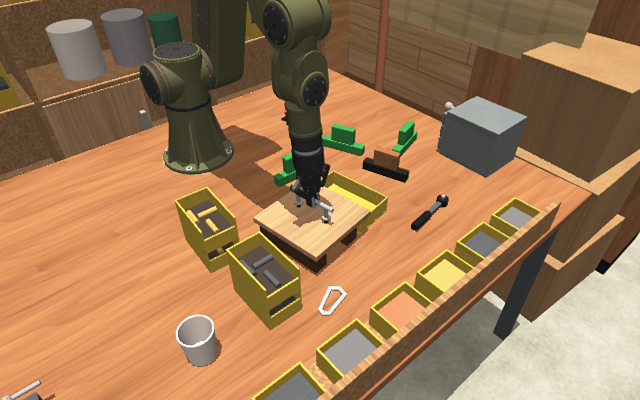

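Foot centres are within about 3 crop pixels (under 1 mm) of the ideal positions. Everything else in the scene stands where it did. Handing in.

```bash
python3 -c "
from h import *
st(); print(r.close_job()); st()"
```

```text
t 39.75 p [0.5623 0.0433 0.109 ] xax [-0.985 -0.164 -0.048] yaw -2.9768 z [ 0.041  0.048 -0.998] F [-0.1 -1.  -1.1] op 0.0083 j [ 0.05  0.29 -0.37  0.87  0.05 -0.12]
the job is handed in; nothing more can be done
None
the job is handed in; nothing more can be done
```

The job is done and was handed in at 39.75 s, with the arm still holding the handle over the drilled holes.

- **Nuts:** I swept all four off the leaf with the black and wooden sweeper. The wrist camera showed all four in the yellow bin and the leaf bare.
- **Sweeper:** It stands upright near its original spot, well clear of the bin.
- **Handle:** I carried it over the stacked bins. The last pictures put its feet about 1 mm from the hole centres.
- **Other objects:** The stacked bins, ratchet, cup and carabiner look unmoved in the last scene view.

**Where the checks disagreed or fell short:**
- **Gap above the leaf:** I aimed for 10 mm. Just before a last small nudge the cameras read about 8 mm and the arm's own position about 11.5 mm.
- **Level:** By the arm's own pose the handle is level along its length but leans about 1.7° sideways, which I left. The cameras suggested a slope of about 1° along its length instead.
- **Tool tilt:** The tool picked up tilt as it travelled, so I made several detours to the ends of the arm's reach to straighten it.
- **Force spike:** One detour gave a brief reading of about 90 N at the wrist when joint 3 reached its stop. It was below the 120 N limit, and the next picture showed nothing touched.

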